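# Empty the catch tray into the tote and restart the machine

### The job

Two finished die-cast boxes have come out of the case-closing machine into its sloping catch tray, under the clear guard. Take them out and set both down gently (not dropped in) in the grey tote, lying flat side by side on its bottom with their lids up. Only when both are in, press the restart plunger right down to its stop for a moment and let it come up again; leave the bottle, the jar and the charger cube as they stand.

Things in the scene. Friction and masses are not known exactly. Their poses are not given: they have to be found in the camera images.
- machine: Case-closing machine, fixed: grey housing (x 60 to 165 mm, y +-145 mm, up to z 250 mm) with a sloping aluminium catch tray in front of it, towards the robot, under a clear guard. Origin on the bench below the middle of the tray; x points away from the robot into the machine, y along the tray, z up.
- tray_lip (a point): Middle of the tray floor's low front edge, at the lip, 30 mm above the bench. Axes as the machine's. From here the floor, 270 mm wide (y), rises at 32 degrees towards +x, 120 mm to the housing. Lip and side walls stand 14 mm square to the floor, 3 mm thick.
- guard_edge (a point): Middle of the lower front edge of the clear guard that roofs the tray, 215 mm above the bench. The guard runs 90 mm from here to the housing over the tray's whole width, 290 mm, and hangs over the middle of the boxes: the tool must come in about square to the tray floor, leaning some 32 degrees, from the robot's side, and draw a box out towards the robot before raising it.
- casting_a: Finished die-cast aluminium box, 105 x 48 x 32 mm (x, y, z), 0.15 kg, screwed lid on top (+z). Origin at the centre of its underside. At the start it lies on the tray floor, lid up, its long x axis up the slope and its lower end at the lip, in the +y half of the tray; the two boxes have at least 45 mm between them.
- casting_b: The same kind of box, in the -y half of the tray. Origin and axes as casting_a.
- tote: Open shallow grey plastic tote, loose, 0.9 kg, 190 x 290 mm (x, y) outside and 55 mm high, walls and floor 4 mm thick, rim flange out to 208 x 312 mm. Origin at the centre of its underside, z up.
- restart_box: Fixed grey foot of the restart plunger, 70 x 70 x 36 mm with a short collar up to 46 mm. Origin at the centre of its underside.
- plunger (a joint): Travel of the restart plunger in m: 0 up, 0.012 at its lower stop; a spring (about 2 N at the top, 6 N at the stop) brings it back up.
- plunger_top (a point): Centre of the top of the black mushroom head of the plunger, 44 mm across, 72 mm above the bench when up. It moves straight down when pressed.
- bottle: Bystander: white plastic bottle with blue cap, 45 mm across, 105 mm high, standing. Origin at the centre of its underside.
- jar: Bystander: cream flux jar, 56 mm across, 70 mm high, standing at the left. Origin at the centre of its underside.
- charger: Bystander: white charger cube, 55 x 42 x 28 mm, at the right. Origin at the centre of its underside.

How it is judged:
By the outcome, as a careful person would: the job done as asked, in the order asked, and still so for the second after the job is handed in, with the robot touching nothing.
It also fails if it takes over 72 s, if anything falls off the work surface, if the arm or the gripper's body presses on something with over 40 N, if the wrist force passes 120 N, or if a joint passes its speed limit or range.

### The arm

A 6-joint arm with a two-finger parallel gripper is mounted at the origin on a cart in front of the work surface, level with it; the furniture and walls round the work are solid. World frame = base frame: x ahead of the robot, y to its left, z up, the work surface at z = 0. Lengths are in m, angles in rad, forces in N, time in s.
With the tool pointing down it reaches from about 0.325 to 0.9 m from the base axis. Payload 6.1 kg.
Tool frame: the origin (TCP) lies at the very end of the fingers, on their centre line; the grasp point (between the pads) lies 19 mm behind it; z points along the fingers, y is the line along which they close (so a half turn about z gives the same grasp; the last joint's range is limited). The gripper opens to 87 mm and grips with 3 to 60 N. Pads are 19 mm wide; open, the fingers measure 117 mm over their backs; the gripper's body (75 mm by 190 mm) begins 51 mm behind the grasp point.
Start: joints at [1.172, 0.22, 1.526, -0, 1.395, -0.126], TCP at [0.168, 0.602, 0.223] pointing down, gripper open.
Joint ranges: [-2.98, 2.98], [-0.91, 2.08], [0.09, 2.57], [-1.24, 4.39], [0.2, 2.65], [-2.68, 2.68]. Speed limits (rad/s): [2.57, 2.57, 3.01, 3.14, 3.14, 3.14].

### API

Orientations are given as a unit quaternion [w, x, y, z].
In Python, from station import env, optics, spotter gives the robot as it stands. The module is installed in compiled form; this text tells all that it offers.
- The arm moves only by the tool drive_tool, never from a script. Its argument "plan" is a list of rows, each an object with "slide": the shift along the tool's x, y, z in m, a list of three; "twist": the turn about the tool's z in units of 8 degrees (1.0 is 8 degrees); "hand": the finger opening in m, from 0 to 0.087. In form: [{"slide": [dx, dy, dz], "twist": twist, "hand": hand}, ...]. A call has 1 to 20 rows; each row is the pose to reach, as a shift and turn from the pose commanded when the call began, along the tool's axes at that moment; what a row does not reach only later rows make up. A row lasts 1/10 s, in which the tool goes at most 50 mm and 8.59 degrees, less where a joint would pass 70% of its speed; a pose out of reach is approached as far as the arm can. A call with a gripper value outside its range is refused whole. The fingers move at their own pace and stop on an object; "force" is the grip in N (left out, the last holds). Time passes only in rows, so rows that repeat a pose let the fingers close. It gives the time, the measured TCP pose, the force, the opening and the grip force at its end, in the units of the state.
- env.observe(): the state, without advancing time (a new reading comes with each control period).
- optics.capture(name): name is "side" or "top"; returns (picture, depth): 480x640x3 uint8, blue, green, red; 480x640 float32, m along the optical axis (not along the pixel's ray), 0 where there is no reading.
- optics.calibration(name): a dict with "K" (3x3 intrinsics, pixels), "view" (4x4, takes a point from world to camera coordinates). Camera axes: x right, y up, looking along -z (the intrinsics and any distortion apply to the point x, -y, -z); pixel columns grow to the right and rows downward; lengths in m; the calibration is good to about 2 mm. A picture is of the moment at which its call begins. calibration takes no time and is no camera call.
- env.close_job(): hands the job in; it is judged then, once.
Trained networks look in the newest picture that a camera, given by its name, has taken for a name from the list of things; names that differ only in an ending like _2 or _b are one class to them, and where a whole thing is asked for, a point or a joint stands for the part that bears it (a point fixed in the world has none). Each returns a list of dicts, best first, with "conf" (0 to 1); they miss things now and then, are a little off and sometimes report something else, mostly with a low value. They report only what shows in the picture. A call takes as long as a camera call.
- spotter.search_frame(thing, camera): "point" ([x, y, z] in m, in world coordinates, good to about 4 mm: the middle of the surface that is visible of it).
- spotter.silhouettes(thing, camera): "region" (480x640 bool, what is visible of it).
- spotter.place_of(thing, camera): "point" ([x, y, z] in m, in world coordinates, good to about 4 mm: a listed point, or the origin of a listed thing).
The state is a dict: "clock": time; "joint_pos": joint angles; "qd": joint speeds; "effort": joint torques, N m; "tool_pos": TCP position; "tool_rot": TCP orientation; "ft_force": force on the tool from outside, world axes, zero at the start; "moment": the same for the moment, N m; "grip_width": finger opening in m; "finger_force": force on a finger pad.
Only numpy, scipy, OpenCV 4.12 (cv2) and the standard library are available. Lean on these libraries where they do the work, as an engineer would, in place of code of your own. Each camera call takes 0.05 s, during which the arm holds its last target. There are 200 camera calls.

## Working session

There is one attempt and no reset: what is moved stays moved. The work goes in short steps, Python scripts to look and compute and a tool call to move; the robot and the scene stay as the last step left them, time stands still between calls to the robot, and variables do not carry over. Pictures are saved under pics/ and viewed, at most 10 in all, crops included, and the job is handed in when it is done.

Besides the shell and the picture viewer there is one more tool, called after "Call:" by a JSON object that holds its "method" and its "body", one argument or row to a line. drive_tool: Moves the arm, as the interface text tells. Its arguments: {"type":"object","properties":{"plan":{"type":"array","items":{"type":"object","properties":{"slide":{"type":"array","items":{"type":"number"}},"twist":{"type":"number"},"hand":{"type":"number"}}}},"force":{"type":"number"}},"required":["plan"]}

```bash
mkdir -p pics; cat > h.py <<'E'
from station import env, optics, spotter
import numpy as np, cv2
from scipy.spatial.transform import Rotation as R
def rot(q): return R.from_quat([q[1],q[2],q[3],q[0]]).as_matrix()
def cloud(n):
    im,d=optics.capture(n); c=optics.calibration(n); K=c["K"]; v,u=np.mgrid[:480,:640]
    x=(u-K[0,2])/K[0,0]*d; y=(v-K[1,2])/K[1,1]*d
    P=np.stack([x,-y,-d,np.ones_like(d)],-1)@np.linalg.inv(c["view"]).T
    P=P[...,:3]; P[d<=0]=np.nan
    return im,P
E
python3 - <<'E'
from h import *
np.set_printoptions(precision=4,suppress=True)
for n in("side","top"):
    im,P=cloud(n); cv2.imwrite(f"pics/{n}0.png",im); c=optics.calibration(n); print(n,{k:v for k,v in c.items() if k not in("K","view")},np.linalg.inv(c["view"])[:3,3])
    for t in "machine tray_lip guard_edge casting_a casting_b tote restart_box plunger_top bottle jar charger".split():
        r=spotter.place_of(t,n); print(t,[(np.round(a["point"],3),round(a["conf"],2)) for a in r[:3]])
s=env.observe(); print(s); print(rot(s["tool_rot"]))
E
```

```text
side {} [-0.098   0.7242  1.5832]
machine [(array([ 0.567, -0.279,  0.001]), 0.64)]
tray_lip []
guard_edge [(array([ 0.541, -0.287,  0.214]), 0.64)]
casting_a [(array([ 0.564, -0.338,  0.057]), 0.88), (array([ 0.548, -0.23 ,  0.059]), 0.83), (array([0.559, 0.29 , 0.002]), 0.41)]
casting_b [(array([ 0.564, -0.338,  0.057]), 0.88), (array([ 0.548, -0.23 ,  0.059]), 0.83), (array([0.559, 0.29 , 0.002]), 0.41)]
tote [(array([0.559, 0.29 , 0.001]), 0.71)]
restart_box [(array([0.514, 0.007, 0.006]), 0.88)]
plunger_top [(array([0.51 , 0.001, 0.067]), 0.56)]
bottle [(array([0.669, 0.01 , 0.004]), 0.79)]
jar [(array([ 0.497,  0.587, -0.004]), 0.93)]
charger []
top {} [0.2168 0.0242 1.7193]
machine [(array([ 0.568, -0.286,  0.001]), 0.7)]
tray_lip [(array([ 0.51 , -0.292,  0.032]), 0.71), (array([0.558, 0.288, 0.002]), 0.65)]
guard_edge [(array([ 0.546, -0.286,  0.217]), 0.79)]
casting_a [(array([ 0.554, -0.229,  0.063]), 0.65), (array([ 0.562, -0.336,  0.055]), 0.65)]
casting_b [(array([ 0.554, -0.229,  0.063]), 0.65), (array([ 0.562, -0.336,  0.055]), 0.65)]
tote [(array([ 0.447, -0.551, -0.
[... 248 characters left out ...]
array([0.493, 0.58 , 0.002]), 0.56), (array([ 0.551, -0.232,  0.062]), 0.23)]
charger [(array([ 0.45 , -0.553, -0.001]), 0.53)]
{'clock': 1.2, 'joint_pos': array([ 1.1719,  0.2204,  1.5265, -0.    ,  1.3947, -0.1261]), 'qd': array([ 0.001 ,  0.0001, -0.0007,  0.0005, -0.0002, -0.0009]), 'effort': array([ -0.0002, -49.4557, -38.7714,   0.07  ,   0.0466,   0.    ]), 'tool_pos': array([0.1684, 0.6019, 0.2225]), 'tool_rot': array([ 0.    ,  0.136 ,  0.9907, -0.    ]), 'ft_force': array([ 0.8237,  0.6003, -0.9586]), 'moment': array([-0.0181, -0.0463,  0.037 ]), 'finger_force': 0.0, 'grip_width': 0.08715968019678323}
[[-0.963   0.2694 -0.    ]
 [ 0.2694  0.963  -0.    ]
 [-0.     -0.     -1.    ]]
```

```bash
python3 - <<'E'
from h import *
im=cv2.imread("pics/top0.png"); im2=cv2.imread("pics/side0.png")
cv2.imwrite("pics/both0.png",cv2.resize(np.vstack([im,im2])[:, :],None,fx=.625,fy=.625))
E
```

```text
(no output)
```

View pics/top0.png

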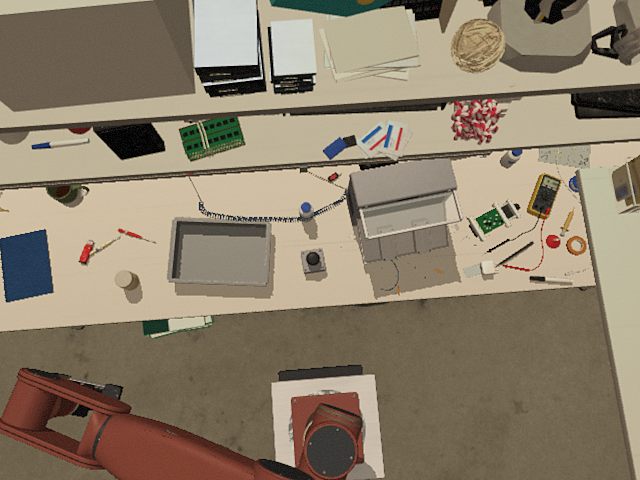

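View pics/side0.png

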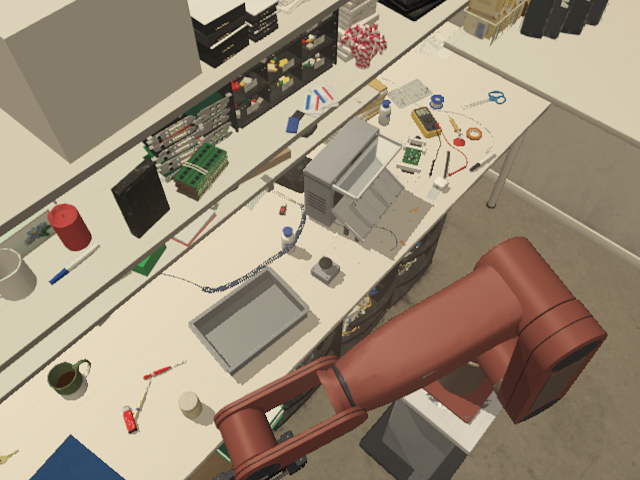

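Call:
{"method": "drive_tool", "body": {
  "plan": [
    {"slide": [0, 0.04, -0.03], "twist": 0, "hand": 0.087},
    {"slide": [0, 0.08, -0.06], "twist": 0, "hand": 0.087},
    {"slide": [0, 0.12, -0.09], "twist": 0, "hand": 0.087},
    {"slide": [0, 0.16, -0.12], "twist": 0, "hand": 0.087},
    {"slide": [0, 0.2, -0.15], "twist": 0, "hand": 0.087},
    {"slide": [0, 0.24, -0.18], "twist": 0, "hand": 0.087},
    {"slide": [0, 0.28, -0.2], "twist": 0, "hand": 0.087},
    {"slide": [0, 0.32, -0.2], "twist": 0, "hand": 0.087},
    {"slide": [0, 0.36, -0.2], "twist": 0, "hand": 0.087},
    {"slide": [0, 0.4, -0.2], "twist": 0, "hand": 0.087},
    {"slide": [0, 0.4, -0.2], "twist": 0, "hand": 0.087},
    {"slide": [0, 0.4, -0.2], "twist": 0, "hand": 0.087}
  ]
}}

```text
clock: 2.4
tool_pos: [0.2395, 0.856, 0.3698]
tool_rot: [0.003, 0.136, 0.99, 0.022]
ft_force: [-0.5, 0.2, 0.6]
grip_width: 0.0868
finger_force: 0.0
```

Call:
{"method": "drive_tool", "body": {
  "plan": [
    {"slide": [0, 0.1, 0], "twist": 0, "hand": 0.087},
    {"slide": [0, 0.2, 0], "twist": 0, "hand": 0.087},
    {"slide": [0, 0.2, 0], "twist": 0, "hand": 0.087},
    {"slide": [0, 0.2, 0], "twist": 0, "hand": 0.087},
    {"slide": [0, 0.2, 0], "twist": 0, "hand": 0.087},
    {"slide": [0, 0.2, 0], "twist": 0, "hand": 0.087}
  ]
}}

```text
clock: 3.0
tool_pos: [0.2491, 0.8902, 0.3198]
tool_rot: [0.006, 0.136, 0.99, 0.042]
ft_force: [0.6, 0.9, -1.0]
grip_width: 0.0869
finger_force: 0.0
```

```bash
python3 - <<'E'
from h import *
s=env.observe();print(s["clock"],s["joint_pos"],s["tool_pos"]);print(rot(s["tool_rot"]).round(4))
E
```

```text
3.0 [ 1.21003987  1.09135233  0.08859967  0.00786059  1.87615566 -0.08529002] [0.24908368 0.89018417 0.31977233]
[[-0.963   0.2684  0.0231]
 [ 0.2694  0.9595  0.0825]
 [-0.      0.0857 -0.9963]]
```

Call:
{"method": "drive_tool", "body": {
  "plan": [
    {"slide": [0, 0.5, -0.22], "twist": 0, "hand": 0.087},
    {"slide": [0, 0.5, -0.22], "twist": 0, "hand": 0.087},
    {"slide": [0, 0.5, -0.22], "twist": 0, "hand": 0.087},
    {"slide": [0, 0.5, -0.22], "twist": 0, "hand": 0.087},
    {"slide": [0, 0.5, -0.22], "twist": 0, "hand": 0.087},
    {"slide": [0, 0.5, -0.22], "twist": 0, "hand": 0.087}
  ]
}}

```text
clock: 3.6
tool_pos: [0.2501, 0.8939, 0.3488]
tool_rot: [0.009, 0.136, 0.989, 0.064]
ft_force: [-0.3, 0.0, -0.9]
grip_width: 0.0868
finger_force: 0.0
```

```bash
cat > st.py <<'E'
from h import *
s=env.observe();M=rot(s["tool_rot"]);print(round(float(s["clock"]),2),s["joint_pos"].round(3),s["tool_pos"].round(4),s["ft_force"].round(1));print(M.round(4))
E
python3 st.py
```

```text
3.6 [ 1.209  1.06   0.089  0.012  1.863 -0.085] [0.2501 0.8939 0.3488] [-0.3  0.  -0.9]
[[-0.963   0.2672  0.035 ]
 [ 0.2695  0.9549  0.125 ]
 [-0.      0.1298 -0.9915]]
```

```bash
python3 - <<'E'
from h import *
from scipy.optimize import least_squares
D=[(.2204,1.5265,0,.625,.2225),(1.0914,.0886,np.arcsin(.0857),np.hypot(.2491,.8902),.3198),(1.06,.0886,np.arcsin(.1298),np.hypot(.2501,.8939),.3488)]
f=lambda p:np.ravel([(p[0]+p[1]*np.sin(a)+p[2]*np.sin(a+b)+p[3]*np.sin(t)-r, p[4]+p[1]*np.cos(a)+p[2]*np.cos(a+b)-p[3]*np.cos(t)-z) for a,b,t,r,z in D])
o=least_squares(f,[0,.45,.45,.3,.4]);print("a L1 L2 D h",o.x.round(3),o.cost)
im,P=cloud("top"); im2,Q=cloud("side"); A=np.vstack([P.reshape(-1,3),Q.reshape(-1,3)]); A=A[~np.isnan(A[:,0])]
for x in np.arange(.4,1.25,.1):
    print(round(x,1),[ (lambda s: round(float(s.max()),2) if len(s) else None)(A[(abs(A[:,0]-x)<.05)&(abs(A[:,1]-y)<.1),2]) for y in np.arange(-.6,.7,.2)])
for n,P_ in(("top",P),("side",Q)):
  for r in spotter.silhouettes("casting_a",n)[:3]:
    q=P_[r["region"]]; q=q[~np.isnan(q[:,0])]; print(n,r["conf"],len(q),np.median(q,0).round(3),q.min(0).round(3),q.max(0).round(3))
    if r["conf"]>.4 and len(q)>30:
        c=np.median(q,0); q=q[np.linalg.norm(q-c,axis=1)<.08]; u,s,v=np.linalg.svd(q-q.mean(0),full_matrices=False); print(v.round(3))
        rr=cv2.minAreaRect(((q-q.mean(0))@v[:2].T).astype(np.float32)); print(rr)
E
```

```text
a L1 L2 D h [-0.048  0.447  0.584  0.408  0.296] 1.1891038325675283e-06
0.4 [0.49, 0.01, 0.02, 0.02, 0.06, 0.01, 0.01]
0.5 [0.54, 0.23, 0.25, 0.08, 0.07, 0.07, 0.08]
0.6 [0.83, 0.83, 0.83, 0.83, 0.83, 0.83, 0.83]
0.7 [0.93, 0.96, 0.92, 0.94, 1.09, 1.09, 1.09]
0.8 [0.86, 0.93, 0.92, 0.96, 1.0, 1.09, 1.0]
0.9 [0.51, 0.58, 0.59, 0.83, 0.86, 0.49, 0.88]
1.0 [None, None, None, None, 0.49, 0.49, 0.49]
1.1 [None, None, None, None, None, None, None]
1.2 [None, None, None, None, None, None, None]
top 0.8 389 [ 0.537 -0.334  0.078] [ 0.502 -0.367  0.006] [ 0.57  -0.309  0.106]
[[-0.818 -0.108 -0.564]
 [-0.061  0.993 -0.102]
 [-0.571  0.049  0.819]]
((0.010319989174604416, -0.00023386254906654358), (0.10073205828666687, 0.05618811398744583), 9.487070083618164)
top 0.55 403 [ 0.524 -0.227  0.078] [ 0.488 -0.26  -0.002] [ 0.56  -0.201  0.222]
[[-0.818 -0.107 -0.565]
 [-0.095  0.994 -0.051]
 [-0.567 -0.012  0.824]]
((0.009772773832082748, -0.0031458456069231033), (0.10207535326480865, 0.05438648536801338), 0.378294974565506)
top 0.25 160 [0.51  0.006 0.069] [ 0.49  -0.014  0.02 ] [0.533 0.027 0.08 ]
side 0.86 552 [ 0.537 -0.218  0.081] [ 0.486 -0.279 -0.008] [ 0.597 -0.148  0.226]
[[-0.842 -0.184 -0.507]
 [-0.103  0.978 -0.182]
 [-0.529  0.101  0.843]]
((2.909451723098755e-06, -0.01398395374417305), (0.1084347665309906, 0.0758906677365303), 3.569965362548828)
side 0.73 509 [ 0.549 -0.327  0.08 ] [ 0.503 -0.4   -0.009] [ 0.6   -0.222  0.224]
[[-0.821 -0.166 -0.547]
 [-0.118  0.986 -0.121]
 [-0.559  0.035  0.829]]
((0.00046815723180770874, -0.0161009319126606), (0.10309085994958878, 0.08439841866493225), 1.7755839824676514)
```

Call:
{"method": "drive_tool", "body": {
  "plan": [
    {"slide": [-0.356, -0.815, -0.511], "twist": 0, "hand": 0.087},
    {"slide": [-0.356, -0.815, -0.511], "twist": 0, "hand": 0.087},
    {"slide": [-0.356, -0.815, -0.511], "twist": 0, "hand": 0.087},
    {"slide": [-0.356, -0.815, -0.511], "twist": 0, "hand": 0.087},
    {"slide": [-0.356, -0.815, -0.511], "twist": 0, "hand": 0.087},
    {"slide": [-0.356, -0.815, -0.511], "twist": 0, "hand": 0.087},
    {"slide": [-0.356, -0.815, -0.511], "twist": 0, "hand": 0.087},
    {"slide": [-0.356, -0.815, -0.511], "twist": 0, "hand": 0.087},
    {"slide": [-0.356, -0.815, -0.511], "twist": 0, "hand": 0.087},
    {"slide": [-0.356, -0.815, -0.511], "twist": 0, "hand": 0.087},
    {"slide": [-0.356, -0.815, -0.511], "twist": 0, "hand": 0.087},
    {"slide": [-0.356, -0.815, -0.511], "twist": 0, "hand": 0.087},
    {"slide": [-0.356, -0.815, -0.511], "twist": 0, "hand": 0.087},
    {"slide": [-0.356, -0.815, -0.511], "twist": 0, "hand": 0.087},
    {"slide": [-0.356, -0.815, -0.511], "twist": 0, "hand": 0.087},
    {"slide": [-0.356, -0.815, -0.511], "twist": 0, "hand": 0.087},
    {"slide": [-0.356, -0.815, -0.511], "twist": 0, "hand": 0.087},
    {"slide": [-0.356, -0.815, -0.511], "twist": 0, "hand": 0.087},
    {"slide": [-0.356, -0.815, -0.511], "twist": 0, "hand": 0.087},
    {"slide": [-0.356, -0.815, -0.511], "twist": 0, "hand": 0.087}
  ]
}}

```text
clock: 5.8
tool_pos: [0.351, 0.0061, 0.7286]
tool_rot: [0.01, 0.136, 0.989, 0.064]
ft_force: [1.3, 0.3, -0.8]
grip_width: 0.087
finger_force: 0.0
```

```bash
python3 st.py
```

```text
5.8 [-0.34  -0.217  0.99   0.186  2.367 -1.505] [0.351  0.0061 0.7286] [ 1.3  0.3 -0.8]
[[-0.963   0.2669  0.0362]
 [ 0.2694  0.955   0.1242]
 [-0.0014  0.1294 -0.9916]]
```

Call:
{"method": "drive_tool", "body": {
  "plan": [
    {"slide": [0.29, -0.04, -0.31], "twist": 0, "hand": 0.087},
    {"slide": [0.29, -0.04, -0.31], "twist": 0, "hand": 0.087},
    {"slide": [0.29, -0.04, -0.31], "twist": 0, "hand": 0.087},
    {"slide": [0.29, -0.04, -0.31], "twist": 0, "hand": 0.087},
    {"slide": [0.29, -0.04, -0.31], "twist": 0, "hand": 0.087}
  ]
}}

```text
clock: 6.3
tool_pos: [0.2116, 0.0252, 0.8313]
tool_rot: [0.03, 0.138, 0.988, 0.057]
ft_force: [-0.4, -0.6, 0.3]
grip_width: 0.0871
finger_force: 0.0
```

```bash
python3 st.py
```

```text
6.3 [-0.491 -0.301  0.763  0.27   2.647 -1.545] [0.2116 0.0252 0.8313] [-0.4 -0.6  0.3]
[[-0.9604  0.2686  0.0745]
 [ 0.2754  0.9557  0.1037]
 [-0.0433  0.1201 -0.9918]]
```

Call:
{"method": "drive_tool", "body": {
  "plan": [
    {"slide": [-0.01, 0.04, -0.3], "twist": 0, "hand": 0.087},
    {"slide": [-0.01, 0.04, -0.3], "twist": 0, "hand": 0.087},
    {"slide": [-0.01, 0.04, -0.3], "twist": 0, "hand": 0.087}
  ]
}}

```text
clock: 6.6
tool_pos: [0.2451, 0.0481, 0.8605]
tool_rot: [0.048, 0.138, 0.988, 0.057]
ft_force: [0.3, 1.4, -0.3]
grip_width: 0.087
finger_force: 0.0
```

```bash
python3 st.py
```

```text
6.6 [-0.32  -0.175  0.579  0.274  2.647 -1.365] [0.2451 0.0481 0.8605] [ 0.3  1.4 -0.3]
[[-0.9573  0.2671  0.1108]
 [ 0.2781  0.9555  0.0988]
 [-0.0794  0.1254 -0.9889]]
```

Call:
{"method": "drive_tool", "body": {
  "plan": [
    {"slide": [-0.01, 0.04, -0.3], "twist": 0, "hand": 0.087},
    {"slide": [-0.01, 0.04, -0.3], "twist": 0, "hand": 0.087},
    {"slide": [-0.01, 0.04, -0.3], "twist": 0, "hand": 0.087}
  ]
}}

```text
clock: 6.9
tool_pos: [0.2597, 0.0688, 0.8796]
tool_rot: [0.068, 0.139, 0.986, 0.059]
ft_force: [-0.6, -0.6, -0.4]
grip_width: 0.0872
finger_force: 0.0
```

```bash
python3 st.py
```

```text
6.9 [-0.214 -0.102  0.454  0.272  2.647 -1.257] [0.2597 0.0688 0.8796] [-0.6 -0.6 -0.4]
[[-0.9524  0.2653  0.1502]
 [ 0.2814  0.9546  0.0979]
 [-0.1174  0.1355 -0.9838]]
```

Call:
{"method": "drive_tool", "body": {
  "plan": [
    {"slide": [-0.04, 0.04, -0.3], "twist": 0, "hand": 0.087},
    {"slide": [-0.04, 0.04, -0.3], "twist": 0, "hand": 0.087}
  ]
}}

```text
clock: 7.1
tool_pos: [0.2686, 0.078, 0.8936]
tool_rot: [0.087, 0.139, 0.984, 0.063]
ft_force: [-0.7, 0.1, 0.4]
grip_width: 0.0869
finger_force: 0.0
```

Call:
{"method": "drive_tool", "body": {
  "plan": [
    {"slide": [-0.05, 0.04, -0.3], "twist": 0, "hand": 0.087},
    {"slide": [-0.05, 0.04, -0.3], "twist": 0, "hand": 0.087}
  ]
}}

```text
clock: 7.3
tool_pos: [0.2739, 0.084, 0.9049]
tool_rot: [0.104, 0.14, 0.982, 0.067]
ft_force: [-0.4, -0.1, -0.1]
grip_width: 0.0873
finger_force: 0.0
```

Call:
{"method": "drive_tool", "body": {
  "plan": [
    {"slide": [-0.06, 0.04, -0.3], "twist": 0, "hand": 0.087},
    {"slide": [-0.06, 0.04, -0.3], "twist": 0, "hand": 0.087},
    {"slide": [-0.06, 0.04, -0.3], "twist": 0, "hand": 0.087}
  ]
}}

```text
clock: 7.6
tool_pos: [0.2769, 0.0882, 0.9148]
tool_rot: [0.121, 0.14, 0.98, 0.072]
ft_force: [-0.6, 0.9, 0.7]
grip_width: 0.087
finger_force: 0.0
```

```bash
python3 st.py
```

```text
7.6 [-0.149  0.007  0.224  0.31   2.647 -1.142] [0.2769 0.0882 0.9148] [-0.6  0.9  0.7]
[[-0.9314  0.2575  0.2573]
 [ 0.2925  0.9501  0.108 ]
 [-0.2167  0.1759 -0.9603]]
```

Call:
{"method": "drive_tool", "body": {
  "plan": [
    {"slide": [-0.02, -0.06, -0.01], "twist": 0, "hand": 0.087},
    {"slide": [-0.04, -0.12, -0.02], "twist": 0, "hand": 0.087},
    {"slide": [-0.06, -0.06, -0.1], "twist": 0, "hand": 0.087},
    {"slide": [-0.12, -0.03, -0.3], "twist": 0, "hand": 0.087},
    {"slide": [-0.12, -0.03, -0.3], "twist": 0, "hand": 0.087}
  ]
}}

```text
clock: 8.1
tool_pos: [0.2987, 0.0187, 0.9193]
tool_rot: [0.139, 0.141, 0.977, 0.075]
ft_force: [-0.5, -0.0, -0.2]
grip_width: 0.087
finger_force: 0.0
```

```bash
python3 st.py
```

```text
8.1 [-0.497  0.024  0.201  0.516  2.647 -1.292] [0.2987 0.0187 0.9193] [-0.5 -0.  -0.2]
[[-0.9214  0.2551  0.2931]
 [ 0.2969  0.9488  0.1075]
 [-0.2507  0.186  -0.95  ]]
```

Call:
{"method": "drive_tool", "body": {
  "plan": [
    {"slide": [-0.09, 0.04, -0.3], "twist": 0, "hand": 0.087},
    {"slide": [-0.09, 0.04, -0.3], "twist": 0, "hand": 0.087}
  ]
}}

```text
clock: 8.3
tool_pos: [0.3, 0.0209, 0.9296]
tool_rot: [0.157, 0.14, 0.975, 0.078]
ft_force: [0.8, 0.5, 0.1]
grip_width: 0.0869
finger_force: 0.0
```

Call:
{"method": "drive_tool", "body": {
  "plan": [
    {"slide": [-0.09, 0.04, -0.3], "twist": 0, "hand": 0.087},
    {"slide": [-0.09, 0.04, -0.3], "twist": 0, "hand": 0.087}
  ]
}}

```text
clock: 8.5
tool_pos: [0.2972, 0.0202, 0.9386]
tool_rot: [0.174, 0.14, 0.971, 0.082]
ft_force: [-0.7, 0.3, 0.0]
grip_width: 0.0866
finger_force: 0.0
```

```bash
python3 st.py
```

```text
8.5 [-0.569  0.057  0.091  0.651  2.647 -1.225] [0.2972 0.0202 0.9386] [-0.7  0.3  0. ]
[[-0.9005  0.2437  0.3602]
 [ 0.3007  0.9473  0.1109]
 [-0.3141  0.2082 -0.9263]]
```

Call:
{"method": "drive_tool", "body": {
  "plan": [
    {"slide": [-0.015, -0.047, -0.006], "twist": 0, "hand": 0.087},
    {"slide": [-0.03, -0.094, -0.012], "twist": 0, "hand": 0.087},
    {"slide": [-0.045, -0.141, -0.017], "twist": 0, "hand": 0.087},
    {"slide": [-0.06, -0.189, -0.022], "twist": 0, "hand": 0.087},
    {"slide": [-0.06, -0.189, -0.022], "twist": 0, "hand": 0.087}
  ]
}}

```text
clock: 9.0
tool_pos: [0.2991, -0.1821, 0.9144]
tool_rot: [0.179, 0.144, 0.97, 0.085]
ft_force: [1.1, -1.2, -0.1]
grip_width: 0.0874
finger_force: 0.0
```

Call:
{"method": "drive_tool", "body": {
  "plan": [
    {"slide": [-0.09, 0.06, -0.3], "twist": 0, "hand": 0.087},
    {"slide": [-0.09, 0.06, -0.3], "twist": 0, "hand": 0.087}
  ]
}}

```text
clock: 9.2
tool_pos: [0.2846, -0.1618, 0.9279]
tool_rot: [0.195, 0.144, 0.967, 0.082]
ft_force: [-1.6, 0.7, 0.5]
grip_width: 0.0872
finger_force: 0.0
```

```bash
python3 st.py
```

```text
9.2 [-1.253  0.139  0.091  1.052  2.647 -1.527] [ 0.2846 -0.1618  0.9279] [-1.6  0.7  0.5]
[[-0.8828  0.246   0.4001]
 [ 0.3096  0.9454  0.1019]
 [-0.3532  0.2138 -0.9108]]
```

Call:
{"method": "drive_tool", "body": {
  "plan": [
    {"slide": [0.0, 0.03, -0.3], "twist": 0, "hand": 0.087},
    {"slide": [0.0, 0.03, -0.3], "twist": 0, "hand": 0.087}
  ]
}}

```text
clock: 9.4
tool_pos: [0.2602, -0.1484, 0.9429]
tool_rot: [0.217, 0.143, 0.962, 0.079]
ft_force: [-0.2, 0.1, -0.3]
grip_width: 0.0869
finger_force: 0.0
```

```bash
python3 st.py
```

```text
9.4 [-1.408  0.098  0.09   1.247  2.648 -1.48 ] [ 0.2602 -0.1484  0.9429] [-0.2  0.1 -0.3]
[[-0.8644  0.2418  0.4409]
 [ 0.3102  0.9465  0.0891]
 [-0.3958  0.2138 -0.8931]]
```

Call:
{"method": "drive_tool", "body": {
  "plan": [
    {"slide": [-0.03, 0.0, -0.3], "twist": 0, "hand": 0.087},
    {"slide": [-0.03, 0.0, -0.3], "twist": 0, "hand": 0.087}
  ]
}}

```text
clock: 9.6
tool_pos: [0.2343, -0.1475, 0.9533]
tool_rot: [0.237, 0.145, 0.958, 0.078]
ft_force: [-0.3, 0.3, -0.2]
grip_width: 0.0869
finger_force: 0.0
```

Call:
{"method": "drive_tool", "body": {
  "plan": [
    {"slide": [-0.03, 0.0, -0.3], "twist": 0, "hand": 0.087},
    {"slide": [-0.03, 0.0, -0.3], "twist": 0, "hand": 0.087}
  ]
}}

```text
clock: 9.8
tool_pos: [0.2043, -0.1455, 0.9625]
tool_rot: [0.255, 0.146, 0.953, 0.078]
ft_force: [0.3, -0.9, -0.6]
grip_width: 0.0866
finger_force: 0.0
```

```bash
python3 st.py; python3 - <<'E'
from h import *
# machine yaw: tray lip edge / boxes; use top housing front-top & tray plane fits
im,P=cloud("top"); q=P.reshape(-1,3); q=q[~np.isnan(q[:,0])]
# housing top z~.25
h=q[(abs(q[:,2]-.25)<.008)&(abs(q[:,1]+.285)<.2)&(q[:,0]>.5)&(q[:,0]<.85)]
print("housing top",len(h),cv2.minAreaRect(h[:,:2].astype(np.float32)))
for n in("restart_box","tote","bottle","jar","charger"): 
    r=spotter.silhouettes(n,"top")
    if r:
        p=P[r[0]["region"]]; p=p[~np.isnan(p[:,0])]; print(n,r[0]["conf"],np.percentile(p,[2,50,98],axis=0).round(3).tolist(),cv2.minAreaRect(p[p[:,2]>.045][:,:2].astype(np.float32)) if n=="tote" else "")
np.save("top.npy",P); cv2.imwrite("pics/t1.png",cv2.resize(im[150:310,330:480],None,fx=4,fy=4)[:600])
E
```

```text
9.8 [-1.868  0.056  0.091  1.769  2.647 -1.403] [ 0.2043 -0.1455  0.9625] [ 0.3 -0.9 -0.6]
[[-0.8271  0.2377  0.5093]
 [ 0.3177  0.9453  0.0748]
 [-0.4636  0.2236 -0.8573]]
housing top 3513 ((0.6413683295249939, -0.2711676061153412), (0.18929702043533325, 0.2909194231033325), 7.404787063598633)
restart_box 0.8 [[0.475, -0.028, 0.016], [0.503, 0.006, 0.038], [0.542, 0.038, 0.077]] 
tote 0.72 [[0.453, 0.142, -0.004], [0.565, 0.3, 0.007], [0.665, 0.443, 0.061]] ((0.5589604377746582, 0.29303738474845886), (0.31335562467575073, 0.20947198569774628), 83.19425201416016)
bottle 0.71 [[0.64, -0.006, 0.0], [0.655, 0.014, 0.078], [0.695, 0.035, 0.11]] 
jar 0.64 [[0.465, 0.557, 0.003], [0.489, 0.576, 0.069], [0.516, 0.607, 0.079]] 
charger 0.67 [[0.427, -0.572, 0.004], [0.447, -0.54, 0.026], [0.467, -0.522, 0.034]]
```

View pics/t1.png

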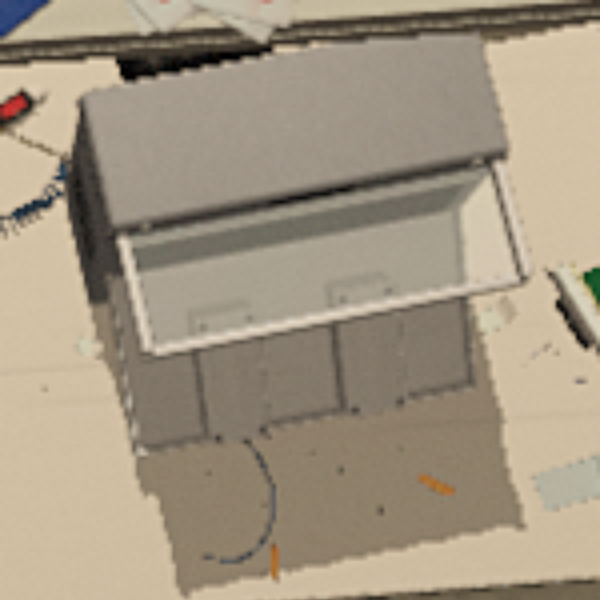

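```bash
cat >> h.py <<'E'
psi=np.radians(7.4); t=np.radians(32)
MX=np.array([np.cos(psi),np.sin(psi),0]); MY=np.array([-np.sin(psi),np.cos(psi),0]); MZ=np.array([0,0,1.])
TX=MX*np.cos(t)+MZ*np.sin(t); TN=-MX*np.sin(t)+MZ*np.cos(t)
T=np.stack([TX,MY,TN])   # rows: tray axes
LIP=np.array([.515,-.29,.03])
E
python3 - <<'E'
from h import *
P=np.load("top.npy"); im2,Q=cloud("side")
for nm,C in(("top",P),("side",Q)):
    q=C.reshape(-1,3); q=q[~np.isnan(q[:,0])]; L=(q-LIP)@T.T
    L=L[(abs(L[:,1])<.14)&(L[:,0]>-.02)&(L[:,0]<.12)&(L[:,2]>-.02)&(L[:,2]<.06)]
    print(nm,len(L)); 
    H,_=np.histogram(L[:,2],np.arange(-.02,.06,.004)); print("n hist",H)
    for lo,hi in((0,.14),(-.14,0)):
        b=L[(L[:,2]>.023)&(L[:,1]>lo)&(L[:,1]<hi)&(L[:,0]>.005)]
        if len(b)>20: print("box n",np.median(b[:,2]).round(4),"y",np.percentile(b[:,1],[1,5,50,95,99]).round(4),"x",np.percentile(b[:,0],[1,50,99]).round(4))
        f=cv2.minAreaRect(b[:,:2].astype(np.float32)); print(f)
    c=L[abs(L[:,2])<.008]; print("floor y",np.percentile(c[:,1],[0,1,99,100]).round(4),"x",np.percentile(c[:,0],[0,2]).round(4))
    for k in range(-14,14): 
        s=L[(L[:,1]>k*.01)&(L[:,1]<k*.01+.01)&(L[:,0]>.02)&(L[:,0]<.06)]; print(k*10,len(s),np.median(s[:,2]).round(4) if len(s) else None,end="; ")
    print()
E
```

```text
top 2113
n hist [  0   7   8  88 295 447 273  94  77  42  26  63 210 326 134  23   0   0
   0]
box n 0.0332 y [0.0364 0.0386 0.0605 0.0823 0.084 ] x [0.0058 0.0424 0.078 ]
((0.042251572012901306, 0.059983815997838974), (0.04996699467301369, 0.07425930351018906), 89.3752212524414)
box n 0.0333 y [-0.0727 -0.0703 -0.0474 -0.0257 -0.0244] x [0.0056 0.0411 0.0771]
((0.0395844466984272, -0.0750708281993866), (0.10496341437101364, 0.07559298723936081), 85.45431518554688)
floor y [-0.134  -0.1319  0.1352  0.1394] x [-0.0188 -0.0043]
-140 34 0.008; -130 35 0.0006; -120 39 0.0018; -110 34 -0.0; -100 39 0.0019; -90 29 0.0038; -80 10 0.0324; -70 40 0.0346; -60 41 0.0329; -50 38 0.0333; -40 37 0.0324; -30 66 0.0161; -20 39 0.0017; -10 37 0.0007; 0 39 0.0009; 10 38 0.0015; 20 33 0.0017; 30 16 0.0329; 40 39 0.0327; 50 40 0.0342; 60 37 0.0341; 70 44 0.0339; 80 61 0.0084; 90 36 -0.0; 100 38 0.0019; 110 37 0.001; 120 36 0.0014; 130 33 0.0031; 
side 2212
n hist [ 22   9  32 131 327 374 234 116  92  66  55 108 229 266 127  21   3   0
   0]
box n 0.032 y [0.0341 0.0382 0.0626 0.0838 0.0859] x [0.006  0.0551 0.1043]
((0.05486268550157547, 0.05985718220472336), (0.05796836316585541, 0.10093893110752106), 86.0123062133789)
box n 0.033 y [-0.0761 -0.0702 -0.0458 -0.0257 -0.0223] x [0.0057 0.0524 0.1005]
((0.0529811792075634, -0.07444178313016891), (0.10619337856769562, 0.09643827378749847), 89.57999420166016)
floor y [-0.14   -0.1368  0.139   0.1399] x [-0.0045 -0.0001]
-140 43 0.0052; -130 26 0.0011; -120 30 0.0012; -110 26 -0.0007; -100 4 0.0053; -90 0 None; -80 7 0.0308; -70 31 0.033; -60 25 0.0338; -50 27 0.0346; -40 35 0.0326; -30 83 0.0138; -20 26 0.0005; -10 29 0.0027; 0 28 0.0014; 10 12 0.0024; 20 0 None; 30 11 0.031; 40 31 0.0322; 50 31 0.0324; 60 30 0.0315; 70 42 0.0292; 80 76 0.0137; 90 34 -0.0009; 100 27 0.0; 110 32 -0.0002; 120 24 0.0006; 130 22 0.0024;
```

Call:
{"method": "drive_tool", "body": {
  "plan": [
    {"slide": [0.111, -0.194, 0.746], "twist": -3.2, "hand": 0.087},
    {"slide": [0.111, -0.194, 0.746], "twist": -3.2, "hand": 0.087},
    {"slide": [0.111, -0.194, 0.746], "twist": -3.2, "hand": 0.087},
    {"slide": [0.111, -0.194, 0.746], "twist": -3.2, "hand": 0.087},
    {"slide": [0.111, -0.194, 0.746], "twist": -3.2, "hand": 0.087},
    {"slide": [0.111, -0.194, 0.746], "twist": -3.2, "hand": 0.087},
    {"slide": [0.111, -0.194, 0.746], "twist": -3.2, "hand": 0.087},
    {"slide": [0.111, -0.194, 0.746], "twist": -3.2, "hand": 0.087},
    {"slide": [0.111, -0.194, 0.746], "twist": -3.2, "hand": 0.087},
    {"slide": [0.111, -0.194, 0.746], "twist": -3.2, "hand": 0.087},
    {"slide": [0.111, -0.194, 0.746], "twist": -3.2, "hand": 0.087},
    {"slide": [0.111, -0.194, 0.746], "twist": -3.2, "hand": 0.087},
    {"slide": [0.111, -0.194, 0.746], "twist": -3.2, "hand": 0.087},
    {"slide": [0.111, -0.194, 0.746], "twist": -3.2, "hand": 0.087},
    {"slide": [0.111, -0.194, 0.746], "twist": -3.2, "hand": 0.087},
    {"slide": [0.111, -0.194, 0.746], "twist": -3.2, "hand": 0.087},
    {"slide": [0.111, -0.194, 0.746], "twist": -3.2, "hand": 0.087},
    {"slide": [0.111, -0.194, 0.746], "twist": -3.2, "hand": 0.087},
    {"slide": [0.111, -0.194, 0.746], "twist": -3.2, "hand": 0.087},
    {"slide": [0.111, -0.194, 0.746], "twist": -3.2, "hand": 0.087}
  ]
}}

```text
clock: 12.15
tool_pos: [0.4651, -0.2138, 0.2377]
tool_rot: [0.247, -0.051, 0.968, 0.012]
ft_force: [0.3, 0.4, 0.3]
grip_width: 0.0869
finger_force: 0.0
```

```bash
cat >> st.py <<'E'
print("tray frame TCP",((s["tool_pos"]-LIP)@T.T).round(4)); print("tool in tray axes\n",(T@M).round(3))
def to(p): return ((p-s["tool_pos"])@M).round(4)
E
python3 -c "
from st import *
for n in (.1,.004): print(n,to(LIP+np.array([.0525,.0603,n])@T))"
```

```text
12.15 [-0.861 -0.392  2.15   0.451  1.123 -2.68 ] [ 0.4651 -0.2138  0.2377] [0.3 0.4 0.3]
[[-0.8726 -0.1037  0.4774]
 [-0.092   0.9946  0.0479]
 [-0.4798 -0.0021 -0.8774]]
tray frame TCP [0.0764 0.082  0.1972]
tool in tray axes
 [[-0.998  0.02  -0.058]
 [ 0.021  1.    -0.014]
 [ 0.058 -0.015 -0.998]]
0.1 [ 0.0178 -0.0207  0.0987]
0.004 [ 0.0122 -0.0192  0.1945]
```

Call:
{"method": "drive_tool", "body": {
  "plan": [
    {"slide": [0.02, -0.02, -0.05], "twist": 1, "hand": 0.087},
    {"slide": [0.02, -0.02, -0.05], "twist": 2, "hand": 0.087},
    {"slide": [0.02, -0.02, -0.05], "twist": 3, "hand": 0.087},
    {"slide": [0.02, -0.02, -0.05], "twist": 4, "hand": 0.087},
    {"slide": [0.02, -0.02, -0.05], "twist": 5, "hand": 0.087},
    {"slide": [0.02, -0.02, -0.05], "twist": 6, "hand": 0.087},
    {"slide": [0.02, -0.02, -0.05], "twist": 7, "hand": 0.087},
    {"slide": [0.02, -0.02, -0.05], "twist": 8, "hand": 0.087},
    {"slide": [0.02, -0.02, -0.05], "twist": 9, "hand": 0.087},
    {"slide": [0.02, -0.02, -0.05], "twist": 10, "hand": 0.087},
    {"slide": [0.02, -0.02, -0.05], "twist": 11, "hand": 0.087}
  ]
}}

```text
clock: 13.25
tool_pos: [0.4264, -0.2405, 0.2773]
tool_rot: [0.174, 0.638, 0.729, 0.18]
ft_force: [0.1, 0.6, -0.2]
grip_width: 0.087
finger_force: 0.0
```

Call:
{"method": "drive_tool", "body": {
  "plan": [
    {"slide": [0, 0, 0], "twist": 1, "hand": 0.087},
    {"slide": [0, 0, 0], "twist": 2, "hand": 0.087},
    {"slide": [0, 0, 0], "twist": 3, "hand": 0.087},
    {"slide": [0, 0, 0], "twist": 4, "hand": 0.087},
    {"slide": [0, 0, 0], "twist": 5, "hand": 0.087},
    {"slide": [0, 0, 0], "twist": 6, "hand": 0.087},
    {"slide": [0, 0, 0], "twist": 7, "hand": 0.087},
    {"slide": [0, 0, 0], "twist": 8, "hand": 0.087},
    {"slide": [0, 0, 0], "twist": 9, "hand": 0.087},
    {"slide": [0, 0, 0], "twist": 10, "hand": 0.087},
    {"slide": [0, 0, 0], "twist": 11.5, "hand": 0.087},
    {"slide": [0, 0, 0], "twist": 11.5, "hand": 0.087}
  ]
}}

```text
clock: 14.45
tool_pos: [0.4264, -0.2405, 0.2773]
tool_rot: [-0.009, 0.967, 0.048, 0.25]
ft_force: [0.1, 0.2, 0.3]
grip_width: 0.0866
finger_force: 0.0
```

```bash
python3 -c "
from st import *
for n in (.1,.004): print(n,to(LIP+np.array([.0525,.0603,n])@T))"
```

```text
14.45 [-0.99  -0.466  2.127  0.465  1.257  0.386] [ 0.4264 -0.2405  0.2773] [0.1 0.2 0.3]
[[ 0.8704  0.0967  0.4827]
 [ 0.0879 -0.9953  0.0409]
 [ 0.4844  0.0068 -0.8748]]
tray frame TCP [0.0619 0.0605 0.2529]
tool in tray axes
 [[ 0.998 -0.024 -0.053]
 [-0.025 -0.999 -0.022]
 [-0.053  0.023 -0.998]]
0.1 [-0.0014 -0.003   0.1532]
0.004 [ 0.0037 -0.0052  0.249 ]
```

Call:
{"method": "drive_tool", "body": {
  "plan": [
    {"slide": [-0.003, -0.003, 0.05], "twist": -0.18, "hand": 0.087},
    {"slide": [-0.003, -0.003, 0.1], "twist": -0.18, "hand": 0.087},
    {"slide": [-0.004, -0.003, 0.153], "twist": -0.18, "hand": 0.087},
    {"slide": [-0.002, -0.004, 0.175], "twist": -0.18, "hand": 0.087},
    {"slide": [0, -0.004, 0.2], "twist": -0.18, "hand": 0.087},
    {"slide": [0.001, -0.005, 0.22], "twist": -0.18, "hand": 0.087},
    {"slide": [0.001, -0.005, 0.235], "twist": -0.18, "hand": 0.087},
    {"slide": [0.001, -0.005, 0.248], "twist": -0.18, "hand": 0.087},
    {"slide": [0.001, -0.005, 0.248], "twist": -0.18, "hand": 0.087},
    {"slide": [0.001, -0.005, 0.248], "twist": -0.18, "hand": 0.087}
  ]
}}

```text
clock: 15.45
tool_pos: [0.5467, -0.2245, 0.0594]
tool_rot: [-0.006, 0.966, 0.062, 0.25]
ft_force: [0.1, -0.2, -0.2]
grip_width: 0.0869
finger_force: 0.0
```

```bash
python3 st.py
```

```text
15.45 [-0.736  0.071  2.123  0.602  0.68   0.283] [ 0.5467 -0.2245  0.0594] [ 0.1 -0.2 -0.2]
[[ 0.8673  0.1229  0.4824]
 [ 0.1166 -0.9922  0.0431]
 [ 0.484   0.0189 -0.8749]]
tray frame TCP [0.0493 0.0608 0.0038]
tool in tray axes
 [[ 0.999  0.005 -0.053]
 [ 0.004 -1.    -0.019]
 [-0.053  0.019 -0.998]]
```

Call:
{"method": "drive_tool", "body": {
  "plan": [
    {"slide": [0, 0, 0], "twist": 0, "hand": 0.03},
    {"slide": [0, 0, 0], "twist": 0, "hand": 0.03},
    {"slide": [0, 0, 0], "twist": 0, "hand": 0.03},
    {"slide": [0, 0, 0], "twist": 0, "hand": 0.03},
    {"slide": [0, 0, 0], "twist": 0, "hand": 0.03},
    {"slide": [0, 0, 0], "twist": 0, "hand": 0.03},
    {"slide": [0, 0, 0], "twist": 0, "hand": 0.03},
    {"slide": [0, 0, 0], "twist": 0, "hand": 0.03}
  ],
  "force": 20
}}

```text
clock: 16.25
tool_pos: [0.5457, -0.2242, 0.0577]
tool_rot: [-0.007, 0.966, 0.061, 0.249]
ft_force: [-3.2, -2.3, 2.4]
grip_width: 0.048
finger_force: 19.9
```

Call:
{"method": "drive_tool", "body": {
  "plan": [
    {"slide": [-0.001, 0, -0.012], "twist": 0, "hand": 0.03},
    {"slide": [-0.002, 0, -0.03], "twist": 0, "hand": 0.03},
    {"slide": [-0.03, 0, -0.045], "twist": 0, "hand": 0.03},
    {"slide": [-0.06, 0, -0.06], "twist": 0, "hand": 0.03},
    {"slide": [-0.09, 0, -0.09], "twist": 0, "hand": 0.03},
    {"slide": [-0.1, 0, -0.13], "twist": 0, "hand": 0.03},
    {"slide": [-0.1, 0, -0.16], "twist": 0, "hand": 0.03}
  ]
}}

```text
clock: 16.95
tool_pos: [0.3797, -0.241, 0.1486]
tool_rot: [-0.008, 0.967, 0.061, 0.248]
ft_force: [0.8, -0.6, -0.9]
grip_width: 0.0479
finger_force: 20.0
```

```bash
python3 - <<'E'
from st import *
print(s["grip_width"],s["finger_force"])
im,P=cloud("side"); im2,P2=cloud("top"); np.save("top.npy",P2)
cv2.imwrite("pics/s2.png",np.hstack([cv2.resize(im[120:360,180:480],None,fx=1.3,fy=1.3),cv2.resize(im2[150:390,150:450],None,fx=1.3,fy=1.3)]))
E
```

```text
16.95 [-1.109 -0.428  2.348  0.531  1.091  0.118] [ 0.3797 -0.241   0.1486] [ 0.8 -0.6 -0.9]
[[ 0.8693  0.1214  0.4791]
 [ 0.113  -0.9925  0.0464]
 [ 0.4811  0.0138 -0.8766]]
tray frame TCP [-0.0456  0.066   0.1683]
tool in tray axes
 [[ 0.998  0.001 -0.057]
 [ 0.    -1.    -0.016]
 [-0.057  0.016 -0.998]]
0.04794654626097719 19.95386833615612
```

View pics/s2.png

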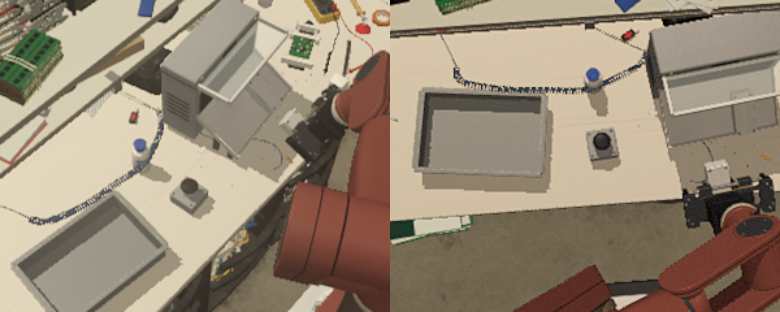

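Call:
{"method": "drive_tool", "body": {
  "plan": [
    {"slide": [0.024, 0, -0.044], "twist": 0, "hand": 0.03},
    {"slide": [0.048, 0, -0.088], "twist": 0, "hand": 0.03},
    {"slide": [0.065, -0.035, -0.08], "twist": 0, "hand": 0.03},
    {"slide": [0.08, -0.08, -0.072], "twist": 0, "hand": 0.03},
    {"slide": [0.1, -0.125, -0.062], "twist": 0, "hand": 0.03},
    {"slide": [0.12, -0.17, -0.052], "twist": 0, "hand": 0.03},
    {"slide": [0.14, -0.215, -0.042], "twist": 0, "hand": 0.03},
    {"slide": [0.157, -0.26, -0.033], "twist": 0, "hand": 0.03},
    {"slide": [0.174, -0.305, -0.024], "twist": 0, "hand": 0.03},
    {"slide": [0.191, -0.35, -0.015], "twist": 0, "hand": 0.03},
    {"slide": [0.208, -0.395, -0.006], "twist": 0, "hand": 0.03},
    {"slide": [0.226, -0.44, 0.003], "twist": 0, "hand": 0.03},
    {"slide": [0.244, -0.485, 0.012], "twist": 0, "hand": 0.03},
    {"slide": [0.26, -0.53, 0.02], "twist": 0, "hand": 0.03},
    {"slide": [0.269, -0.552, 0.025], "twist": 0, "hand": 0.03},
    {"slide": [0.269, -0.552, 0.025], "twist": 0, "hand": 0.03},
    {"slide": [0.269, -0.552, 0.025], "twist": 0, "hand": 0.03}
  ]
}}

```text
clock: 18.75
tool_pos: [0.5585, 0.3383, 0.2447]
tool_rot: [-0.006, 0.967, 0.063, 0.247]
ft_force: [0.3, -0.9, -2.2]
grip_width: 0.0482
finger_force: 20.0
```

```bash
cat > pl.py <<'E'
from st import *
def place(C):
    E=np.array([C[0],C[1],.004])-.0525*MX
    for a in (32,24,15,8,5):
        r=np.radians(a); G=E+MX*(.0504*np.cos(r)-.0213*np.sin(r))+MZ*(.0504*np.sin(r)+.0213*np.cos(r)); p=G+.019*M[:,2]
        if a==32: print("above100",to(p+[0,0,.1]),"above15",to(p+[0,0,.015]))
        print(a,p.round(4),to(p))
    print("up .12",to(p+[0,0,.12]))
E
python3 -c "
from pl import *
print(s['grip_width']); place((.5708,.3395))"
```

```text
18.75 [ 0.531 -0.04   1.843 -0.264  0.898  2.092] [0.5585 0.3383 0.2447] [ 0.3 -0.9 -2.2]
[[ 0.8701  0.1244  0.4769]
 [ 0.1181 -0.9921  0.0434]
 [ 0.4785  0.0186 -0.8779]]
tray frame TCP [0.219  0.6174 0.1164]
tool in tray axes
 [[ 0.998  0.006 -0.059]
 [ 0.005 -1.    -0.018]
 [-0.06   0.018 -0.998]]
0.048247250759802206
above100 [-0.0536 -0.0014  0.0991] above15 [-0.0942 -0.003   0.1737]
32 [0.559  0.3376 0.0321] [-0.1014 -0.0032  0.1869]
24 [0.5649 0.3384 0.0273] [-0.0985 -0.0034  0.194 ]
15 [0.5706 0.3391 0.0209] [-0.0965 -0.0035  0.2023]
8 [0.5744 0.3396 0.0154] [-0.0958 -0.0036  0.2089]
5 [0.5757 0.3398 0.0129] [-0.0957 -0.0037  0.2118]
up .12 [-0.0383 -0.0014  0.1065]
```

Call:
{"method": "drive_tool", "body": {
  "plan": [
    {"slide": [-0.027, 0, 0.05], "twist": 0, "hand": 0.03},
    {"slide": [-0.054, -0.001, 0.099], "twist": 0, "hand": 0.03},
    {"slide": [-0.072, -0.002, 0.132], "twist": 0, "hand": 0.03},
    {"slide": [-0.086, -0.003, 0.158], "twist": 0, "hand": 0.03},
    {"slide": [-0.094, -0.003, 0.174], "twist": 0, "hand": 0.03},
    {"slide": [-0.098, -0.003, 0.181], "twist": 0, "hand": 0.03},
    {"slide": [-0.1, -0.003, 0.184], "twist": 0, "hand": 0.03},
    {"slide": [-0.1, -0.003, 0.184], "twist": 0, "hand": 0.03}
  ]
}}

```text
clock: 19.55
tool_pos: [0.5616, 0.3369, 0.0389]
tool_rot: [-0.007, 0.966, 0.061, 0.249]
ft_force: [0.0, -0.1, -1.4]
grip_width: 0.0482
finger_force: 20.0
```

```bash
python3 -c "
from pl import *
place((.5708,.3395))
im,P=cloud('side');im2,P2=cloud('top')
cv2.imwrite('pics/s3.png',np.hstack([cv2.resize(im[240:440,160:360],None,fx=2,fy=2),cv2.resize(im2[160:360,130:330],None,fx=2,fy=2)]))"
```

```text
19.55 [ 0.527  0.243  1.974 -0.438  0.501  2.313] [0.5616 0.3369 0.0389] [ 0.  -0.1 -1.4]
[[ 0.8681  0.1216  0.4813]
 [ 0.1145 -0.9924  0.0441]
 [ 0.4831  0.0168 -0.8754]]
tray frame TCP [ 0.1124  0.6156 -0.0597]
tool in tray axes
 [[ 0.999  0.003 -0.054]
 [ 0.002 -1.    -0.018]
 [-0.054  0.018 -0.998]]
above100 [ 0.0429  0.0005 -0.0828] above15 [ 0.0018 -0.0009 -0.0084]
32 [0.5591 0.3376 0.0321] [-0.0054 -0.0012  0.0048]
24 [0.565  0.3384 0.0273] [-0.0026 -0.0013  0.0118]
15 [0.5707 0.3391 0.021 ] [-0.0005 -0.0015  0.0202]
8 [0.5744 0.3396 0.0155] [ 0.0001 -0.0016  0.0268]
5 [0.5758 0.3398 0.013 ] [ 0.0001 -0.0016  0.0297]
up .12 [ 0.0581  0.0004 -0.0753]
```

View pics/s3.png

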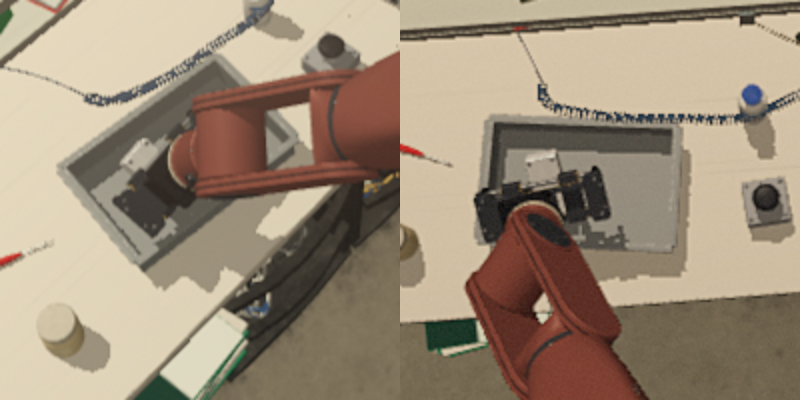

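Call:
{"method": "drive_tool", "body": {
  "plan": [
    {"slide": [-0.005, 0.003, 0.003], "twist": 0, "hand": 0.03},
    {"slide": [-0.005, 0.003, 0.005], "twist": 0, "hand": 0.03},
    {"slide": [-0.004, 0.003, 0.008], "twist": 0, "hand": 0.03},
    {"slide": [-0.003, 0.003, 0.011], "twist": 0, "hand": 0.03},
    {"slide": [-0.002, 0.003, 0.014], "twist": 0, "hand": 0.03},
    {"slide": [-0.002, 0.003, 0.014], "twist": 0, "hand": 0.03}
  ],
  "force": 6
}}

```text
clock: 20.25
tool_pos: [0.5671, 0.3348, 0.025]
tool_rot: [-0.007, 0.966, 0.061, 0.249]
ft_force: [0.4, 0.0, -2.0]
grip_width: 0.0479
finger_force: 6.0
```

Call:
{"method": "drive_tool", "body": {
  "plan": [
    {"slide": [0.001, 0, 0.003], "twist": 0, "hand": 0.03},
    {"slide": [0.001, 0, 0.006], "twist": 0, "hand": 0.03},
    {"slide": [0.002, 0, 0.009], "twist": 0, "hand": 0.03},
    {"slide": [0.002, 0, 0.009], "twist": 0, "hand": 0.03}
  ]
}}

```text
clock: 20.65
tool_pos: [0.5729, 0.3352, 0.0179]
tool_rot: [-0.007, 0.967, 0.061, 0.249]
ft_force: [0.4, -0.5, -2.0]
grip_width: 0.0479
finger_force: 6.0
```

```bash
python3 -c "
from st import *
im,P=cloud('side');im2,P2=cloud('top')
r=spotter.silhouettes('casting_a','side')+spotter.silhouettes('casting_a','top')
for k,q in enumerate(r):
    A=P if k<len(r) and k<2 else P2
for n,C in(('side',P),('top',P2)):
  for q in spotter.silhouettes('casting_a',n)[:3]:
    p=C[q['region']];p=p[~np.isnan(p[:,0])]
    if np.median(p[:,1])<.15: continue
    p=p[np.linalg.norm(p-np.median(p,0),axis=1)<.035]; v=np.linalg.svd(p-p.mean(0),full_matrices=False)[2][2]; print(n,q['conf'],len(p),np.median(p,0).round(3),(v*np.sign(v[2])).round(3),p.min(0).round(3),p.max(0).round(3))
"
```

```text
20.65 [ 0.513  0.299  1.955 -0.458  0.463  2.324] [0.5729 0.3352 0.0179] [ 0.4 -0.5 -2. ]
[[ 0.8684  0.1221  0.4806]
 [ 0.1151 -0.9924  0.0441]
 [ 0.4823  0.0171 -0.8758]]
tray frame TCP [ 0.1106  0.6125 -0.0834]
tool in tray axes
 [[ 0.998  0.003 -0.055]
 [ 0.002 -1.    -0.018]
 [-0.055  0.018 -0.998]]
side 0.68 161 [0.603 0.342 0.054] [-0.151  0.086  0.985] [0.587 0.318 0.036] [0.62  0.366 0.064]
```

Call:
{"method": "drive_tool", "body": {
  "plan": [
    {"slide": [-0.0003, 0, 0.002], "twist": 0, "hand": 0.03},
    {"slide": [-0.0006, 0, 0.004], "twist": 0, "hand": 0.03},
    {"slide": [-0.0006, 0, 0.0055], "twist": 0, "hand": 0.03},
    {"slide": [-0.0006, 0, 0.0055], "twist": 0, "hand": 0.03}
  ],
  "force": 4
}}

```text
clock: 21.35
tool_pos: [0.575, 0.3354, 0.013]
tool_rot: [-0.007, 0.966, 0.061, 0.249]
ft_force: [0.2, -0.4, -1.3]
grip_width: 0.0484
finger_force: 4.0
```

Call:
{"method": "drive_tool", "body": {
  "plan": [
    {"slide": [0, 0, 0], "twist": 0, "hand": 0.03},
    {"slide": [0, 0, 0], "twist": 0, "hand": 0.03},
    {"slide": [0, 0, 0], "twist": 0, "hand": 0.048},
    {"slide": [0, 0, 0], "twist": 0, "hand": 0.05},
    {"slide": [0, 0, 0], "twist": 0, "hand": 0.053},
    {"slide": [0, 0, 0], "twist": 0, "hand": 0.057},
    {"slide": [0, 0, 0], "twist": 0, "hand": 0.06},
    {"slide": [0, 0, 0], "twist": 0, "hand": 0.06}
  ],
  "force": 3
}}

```text
clock: 22.15
tool_pos: [0.5749, 0.3354, 0.0133]
tool_rot: [-0.007, 0.966, 0.061, 0.249]
ft_force: [-0.1, -0.4, -0.2]
grip_width: 0.059
finger_force: 0.0
```

```bash
python3 st.py
```

```text
22.15 [ 0.511  0.311  1.951 -0.464  0.455  2.331] [0.5749 0.3354 0.0133] [-0.1 -0.4 -0.2]
[[ 0.8682  0.1222  0.481 ]
 [ 0.1151 -0.9924  0.0442]
 [ 0.4827  0.017  -0.8756]]
tray frame TCP [ 0.1099  0.6125 -0.0884]
tool in tray axes
 [[ 0.998  0.003 -0.055]
 [ 0.002 -1.    -0.018]
 [-0.055  0.018 -0.998]]
```

Call:
{"method": "drive_tool", "body": {
  "plan": [
    {"slide": [0.01, 0, -0.018], "twist": 0, "hand": 0.06},
    {"slide": [0.029, 0.001, -0.053], "twist": 0, "hand": 0.06},
    {"slide": [0.053, 0.002, -0.096], "twist": 0, "hand": 0.06},
    {"slide": [0.077, 0.003, -0.14], "twist": 0, "hand": 0.087},
    {"slide": [0.101, 0.003, -0.183], "twist": 0, "hand": 0.087},
    {"slide": [0.121, 0.004, -0.219], "twist": 0, "hand": 0.087},
    {"slide": [-0.0865, 0.614, -0.3635], "twist": 0, "hand": 0.087},
    {"slide": [-0.0865, 0.614, -0.3635], "twist": 0, "hand": 0.087},
    {"slide": [-0.0865, 0.614, -0.3635], "twist": 0, "hand": 0.087},
    {"slide": [-0.0865, 0.614, -0.3635], "twist": 0, "hand": 0.087},
    {"slide": [-0.0865, 0.614, -0.3635], "twist": 0, "hand": 0.087},
    {"slide": [-0.0865, 0.614, -0.3635], "twist": 0, "hand": 0.087},
    {"slide": [-0.0865, 0.614, -0.3635], "twist": 0, "hand": 0.087},
    {"slide": [-0.0865, 0.614, -0.3635], "twist": 0, "hand": 0.087},
    {"slide": [-0.0865, 0.614, -0.3635], "twist": 0, "hand": 0.087},
    {"slide": [-0.0865, 0.614, -0.3635], "twist": 0, "hand": 0.087},
    {"slide": [-0.0865, 0.614, -0.3635], "twist": 0, "hand": 0.087},
    {"slide": [-0.0865, 0.614, -0.3635], "twist": 0, "hand": 0.087},
    {"slide": [-0.0865, 0.614, -0.3635], "twist": 0, "hand": 0.087},
    {"slide": [-0.0865, 0.614, -0.3635], "twist": 0, "hand": 0.087}
  ]
}}

```text
clock: 24.15
tool_pos: [0.3981, -0.3047, 0.3003]
tool_rot: [-0.006, 0.967, 0.059, 0.249]
ft_force: [0.4, -0.1, 0.2]
grip_width: 0.0872
finger_force: 0.0
```

```bash
python3 - <<'E'
from st import *
for n in (.2,.1,.003): print(n,to(LIP+np.array([.0525,-.048,n])@T))
im,P=cloud('top')
im1,P1=cloud('side')
for C in(P,P1):
    q=C.reshape(-1,3); q=q[~np.isnan(q[:,0])]
    b=q[(abs(q[:,0]-.57)<.085)&(abs(q[:,1]-.30)<.13)&(q[:,2]>.024)&(q[:,2]<.055)]
    b=b[np.linalg.norm(b[:,:2]-np.median(b[:,:2],0),axis=1)<.07]
    L=(q-LIP)@T.T; l=L[(L[:,1]<0)&(L[:,1]>-.12)&(L[:,2]>.026)&(L[:,2]<.042)&(L[:,0]>.01)&(L[:,0]<.1)]
    print(len(b),np.median(b,0).round(3),np.percentile(b[:,2],[5,95]).round(3),cv2.minAreaRect(b[:,:2].astype(np.float32)),"B y",np.percentile(l[:,1],[3,50,97]).round(4))
cv2.imwrite('pics/s4.png',np.hstack([cv2.resize(im1[240:440,160:360],None,fx=2,fy=2),cv2.resize(im[160:360,130:330],None,fx=2,fy=2)]))
E
```

```text
24.15 [-1.139 -0.388  2.03   0.484  1.341  0.237] [ 0.3981 -0.3047  0.3003] [ 0.4 -0.1  0.2]
[[ 0.8692  0.1162  0.4805]
 [ 0.1106 -0.9931  0.04  ]
 [ 0.4819  0.0183 -0.8761]]
tray frame TCP [0.0433 0.0005 0.2917]
tool in tray axes
 [[ 0.998 -0.001 -0.056]
 [-0.002 -1.    -0.022]
 [-0.056  0.022 -0.998]]
0.2 [0.0144 0.0464 0.0921]
0.1 [0.0199 0.0442 0.1919]
0.003 [0.0254 0.042  0.2887]
522 [0.575 0.335 0.037] [0.029 0.044] ((0.5892902612686157, 0.3350521922111511), (0.06733191013336182, 0.13437221944332123), 83.60820007324219) B y [-0.0721 -0.0484 -0.0255]
554 [0.576 0.337 0.036] [0.028 0.043] ((0.5910415053367615, 0.3344104290008545), (0.07133949548006058, 0.13431887328624725), 82.61042022705078) B y [-0.0722 -0.0481 -0.0237]
```

View pics/s4.png

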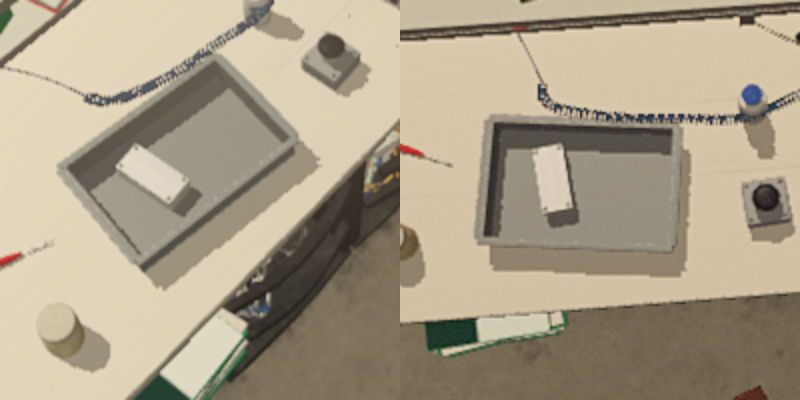

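Call:
{"method": "drive_tool", "body": {
  "plan": [
    {"slide": [0.007, 0.023, 0.045], "twist": 0, "hand": 0.087},
    {"slide": [0.014, 0.046, 0.092], "twist": 0, "hand": 0.087},
    {"slide": [0.015, 0.045, 0.14], "twist": 0, "hand": 0.087},
    {"slide": [0.017, 0.044, 0.192], "twist": 0, "hand": 0.087},
    {"slide": [0.019, 0.043, 0.225], "twist": 0, "hand": 0.087},
    {"slide": [0.021, 0.043, 0.25], "twist": 0, "hand": 0.087},
    {"slide": [0.022, 0.042, 0.272], "twist": 0, "hand": 0.087},
    {"slide": [0.023, 0.042, 0.288], "twist": 0, "hand": 0.087},
    {"slide": [0.023, 0.042, 0.288], "twist": 0, "hand": 0.087},
    {"slide": [0.023, 0.042, 0.288], "twist": 0, "hand": 0.087}
  ]
}}

```text
clock: 25.25
tool_pos: [0.5636, -0.3224, 0.0601]
tool_rot: [-0.009, 0.967, 0.064, 0.248]
ft_force: [-8.6, 2.3, 8.5]
grip_width: 0.087
finger_force: 5.5
```

```bash
python3 st.py
```

```text
25.25 [-0.855  0.232  1.936  0.605  0.764  0.185] [ 0.5636 -0.3224  0.0601] [-8.6  2.3  8.5]
[[ 0.8685  0.1276  0.479 ]
 [ 0.1187 -0.9917  0.0489]
 [ 0.4813  0.0144 -0.8764]]
tray frame TCP [ 0.0532 -0.0384  0.0022]
tool in tray axes
 [[ 0.998  0.007 -0.056]
 [ 0.006 -1.    -0.013]
 [-0.056  0.013 -0.998]]
```

Call:
{"method": "drive_tool", "body": {
  "plan": [
    {"slide": [0, 0, -0.002], "twist": 0, "hand": 0.087},
    {"slide": [0, 0, -0.003], "twist": 0, "hand": 0.087}
  ]
}}

```text
clock: 25.45
tool_pos: [0.5629, -0.3245, 0.0631]
tool_rot: [-0.007, 0.966, 0.062, 0.249]
ft_force: [-0.1, 0.5, -0.7]
grip_width: 0.0868
finger_force: 0.0
```

```bash
python3 - <<'E'
from st import *
print(s["finger_force"],s["moment"])
im,P=cloud('top'); im1,P1=cloud('side')
for C in(P,P1):
    q=C.reshape(-1,3); q=q[~np.isnan(q[:,0])]
    L=(q-LIP)@T.T; l=L[(L[:,1]<0)&(L[:,1]>-.12)&(L[:,2]>.026)&(L[:,2]<.038)&(L[:,0]>.01)&(L[:,0]<.1)]
    print(len(l),"B y",np.percentile(l[:,1],[3,50,97]).round(4))
cv2.imwrite('pics/s5.png',np.hstack([cv2.resize(im1[120:280,290:450],None,fx=2.5,fy=2.5),cv2.resize(im[160:320,340:500],None,fx=2.5,fy=2.5)]))
E
```

```text
25.45 [-0.858  0.226  1.937  0.604  0.765  0.186] [ 0.5629 -0.3245  0.0631] [-0.1  0.5 -0.7]
[[ 0.8678  0.1242  0.4812]
 [ 0.1171 -0.9921  0.045 ]
 [ 0.483   0.0173 -0.8754]]
tray frame TCP [ 0.0541 -0.0404  0.0053]
tool in tray axes
 [[ 0.999  0.005 -0.054]
 [ 0.004 -1.    -0.017]
 [-0.054  0.017 -0.998]]
0.0 [-0.09731684  0.41972462  0.03054989]
67 B y [-0.0816 -0.0509 -0.0279]
60 B y [-0.0712 -0.0517 -0.0249]
```

View pics/s5.png

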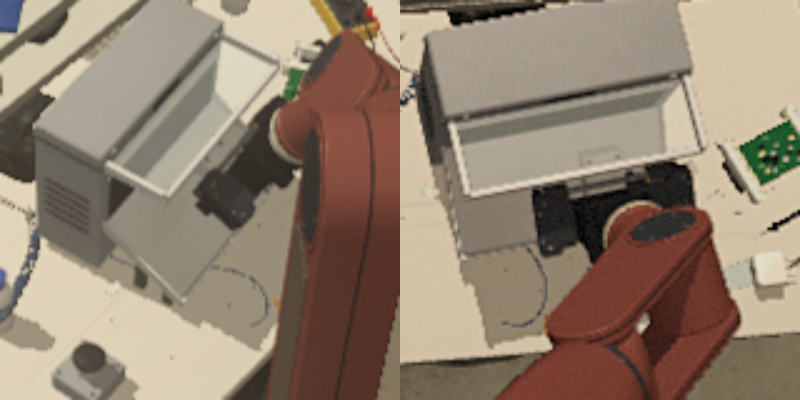

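Call:
{"method": "drive_tool", "body": {
  "plan": [
    {"slide": [-0.002, 0.004, 0], "twist": 0, "hand": 0.087},
    {"slide": [-0.004, 0.008, 0.001], "twist": 0, "hand": 0.087},
    {"slide": [-0.004, 0.008, 0.001], "twist": 0, "hand": 0.087}
  ]
}}

```text
clock: 25.85
tool_pos: [0.5599, -0.3354, 0.0595]
tool_rot: [-0.007, 0.967, 0.061, 0.249]
ft_force: [-0.3, 0.3, 0.5]
grip_width: 0.0869
finger_force: 0.0
```

Call:
{"method": "drive_tool", "body": {
  "plan": [
    {"slide": [0, 0, 0], "twist": 0, "hand": 0.03},
    {"slide": [0, 0, 0], "twist": 0, "hand": 0.03},
    {"slide": [0, 0, 0], "twist": 0, "hand": 0.03},
    {"slide": [0, 0, 0], "twist": 0, "hand": 0.03},
    {"slide": [0, 0, 0], "twist": 0, "hand": 0.03},
    {"slide": [0, 0, 0], "twist": 0, "hand": 0.03},
    {"slide": [0, 0, 0], "twist": 0, "hand": 0.03}
  ],
  "force": 20
}}

```text
clock: 26.55
tool_pos: [0.5601, -0.3349, 0.0599]
tool_rot: [-0.007, 0.966, 0.061, 0.249]
ft_force: [-0.4, 0.2, 1.0]
grip_width: 0.0479
finger_force: 19.9
```

```bash
python3 st.py
```

```text
26.55 [-0.874  0.241  1.926  0.608  0.768  0.169] [ 0.5601 -0.3349  0.0599] [-0.4  0.2  1. ]
[[ 0.8683  0.1222  0.4808]
 [ 0.1154 -0.9924  0.0438]
 [ 0.4825  0.0174 -0.8757]]
tray frame TCP [ 0.0488 -0.0503  0.0047]
tool in tray axes
 [[ 0.998  0.004 -0.055]
 [ 0.003 -1.    -0.018]
 [-0.055  0.018 -0.998]]
```

Call:
{"method": "drive_tool", "body": {
  "plan": [
    {"slide": [-0.001, 0, -0.012], "twist": 0, "hand": 0.03},
    {"slide": [-0.002, 0, -0.03], "twist": 0, "hand": 0.03},
    {"slide": [-0.03, 0, -0.045], "twist": 0, "hand": 0.03},
    {"slide": [-0.06, 0, -0.06], "twist": 0, "hand": 0.03},
    {"slide": [-0.09, 0, -0.09], "twist": 0, "hand": 0.03},
    {"slide": [-0.1, 0, -0.13], "twist": 0, "hand": 0.03},
    {"slide": [-0.1, 0, -0.16], "twist": 0, "hand": 0.03},
    {"slide": [-0.1, 0, -0.16], "twist": 0, "hand": 0.03}
  ]
}}

```text
clock: 27.35
tool_pos: [0.3955, -0.3561, 0.1559]
tool_rot: [-0.003, 0.966, 0.061, 0.25]
ft_force: [-0.2, -0.8, -1.4]
grip_width: 0.0477
finger_force: 20.0
```

Call:
{"method": "drive_tool", "body": {
  "plan": [
    {"slide": [0.024, 0, -0.044], "twist": 0, "hand": 0.03},
    {"slide": [0.048, 0, -0.088], "twist": 0, "hand": 0.03},
    {"slide": [0.065, -0.045, -0.08], "twist": 0, "hand": 0.03},
    {"slide": [0.082, -0.09, -0.072], "twist": 0, "hand": 0.03},
    {"slide": [0.1, -0.135, -0.062], "twist": 0, "hand": 0.03},
    {"slide": [0.117, -0.18, -0.054], "twist": 0, "hand": 0.03},
    {"slide": [0.134, -0.225, -0.046], "twist": 0, "hand": 0.03},
    {"slide": [0.151, -0.27, -0.037], "twist": 0, "hand": 0.03},
    {"slide": [0.168, -0.315, -0.029], "twist": 0, "hand": 0.03},
    {"slide": [0.184, -0.36, -0.021], "twist": 0, "hand": 0.03},
    {"slide": [0.2, -0.405, -0.013], "twist": 0, "hand": 0.03},
    {"slide": [0.217, -0.45, -0.005], "twist": 0, "hand": 0.03},
    {"slide": [0.234, -0.495, 0.003], "twist": 0, "hand": 0.03},
    {"slide": [0.251, -0.54, 0.012], "twist": 0, "hand": 0.03},
    {"slide": [0.264, -0.581, 0.019], "twist": 0, "hand": 0.03},
    {"slide": [0.264, -0.581, 0.019], "twist": 0, "hand": 0.03},
    {"slide": [0.264, -0.581, 0.019], "twist": 0, "hand": 0.03}
  ]
}}

```text
clock: 29.05
tool_pos: [0.5623, 0.2558, 0.2502]
tool_rot: [-0.007, 0.967, 0.063, 0.247]
ft_force: [0.1, 0.4, -2.8]
grip_width: 0.048
finger_force: 20.0
```

```bash
sed -i 's/\.0213/.0237/g' pl.py; python3 -c "
from pl import *
print(s['grip_width']); place((.573,.258))"
```

```text
29.05 [ 0.373 -0.159  1.942 -0.173  0.883  1.891] [0.5623 0.2558 0.2502] [ 0.1  0.4 -2.8]
[[ 0.8698  0.1253  0.4773]
 [ 0.1187 -0.9919  0.0442]
 [ 0.479   0.0181 -0.8776]]
tray frame TCP [0.216  0.5352 0.1246]
tool in tray axes
 [[ 0.998  0.007 -0.059]
 [ 0.006 -1.    -0.018]
 [-0.059  0.017 -0.998]]
0.04803457657170108
above100 [-0.0576 -0.0026  0.1007] above15 [-0.0983 -0.0041  0.1753]
32 [0.5599 0.256  0.0341] [-0.1055 -0.0044  0.1885]
24 [0.5661 0.2568 0.0295] [-0.1023 -0.0045  0.1956]
15 [0.5722 0.2576 0.0233] [-0.0998 -0.0046  0.204 ]
8 [0.5762 0.2581 0.0178] [-0.0989 -0.0047  0.2107]
5 [0.5777 0.2583 0.0153] [-0.0987 -0.0048  0.2136]
up .12 [-0.0413 -0.0026  0.1083]
```

Call:
{"method": "drive_tool", "body": {
  "plan": [
    {"slide": [-0.029, -0.001, 0.05], "twist": 0, "hand": 0.03},
    {"slide": [-0.058, -0.003, 0.1], "twist": 0, "hand": 0.03},
    {"slide": [-0.077, -0.003, 0.135], "twist": 0, "hand": 0.03},
    {"slide": [-0.09, -0.004, 0.16], "twist": 0, "hand": 0.03},
    {"slide": [-0.098, -0.004, 0.175], "twist": 0, "hand": 0.03},
    {"slide": [-0.102, -0.004, 0.182], "twist": 0, "hand": 0.03},
    {"slide": [-0.104, -0.004, 0.186], "twist": 0, "hand": 0.03},
    {"slide": [-0.104, -0.004, 0.186], "twist": 0, "hand": 0.03}
  ]
}}

```text
clock: 29.85
tool_pos: [0.5629, 0.2542, 0.04]
tool_rot: [-0.007, 0.966, 0.061, 0.25]
ft_force: [-0.5, -0.0, -1.4]
grip_width: 0.0481
finger_force: 20.0
```

Call:
{"method": "drive_tool", "body": {
  "plan": [
    {"slide": [-0.001, 0, 0.002], "twist": 0, "hand": 0.03},
    {"slide": [0, 0, 0.005], "twist": 0, "hand": 0.03},
    {"slide": [0.001, 0, 0.008], "twist": 0, "hand": 0.03},
    {"slide": [0.002, 0, 0.011], "twist": 0, "hand": 0.03},
    {"slide": [0.003, 0, 0.014], "twist": 0, "hand": 0.03},
    {"slide": [0.004, 0, 0.017], "twist": 0, "hand": 0.03},
    {"slide": [0.004, 0, 0.017], "twist": 0, "hand": 0.03}
  ],
  "force": 6
}}

```text
clock: 30.55
tool_pos: [0.5745, 0.2561, 0.0263]
tool_rot: [-0.007, 0.966, 0.061, 0.249]
ft_force: [0.8, -0.2, -1.3]
grip_width: 0.0481
finger_force: 6.0
```

```bash
python3 -c "
from pl import *
print(s['grip_width'],s['finger_force']); place((.573,.258))"
```

```text
30.55 [ 0.365  0.194  2.066 -0.331  0.413  2.081] [0.5745 0.2561 0.0263] [ 0.8 -0.2 -1.3]
[[ 0.8681  0.1222  0.4812]
 [ 0.1151 -0.9924  0.0443]
 [ 0.4829  0.0169 -0.8755]]
tray frame TCP [ 0.1077  0.5339 -0.0716]
tool in tray axes
 [[ 0.999  0.003 -0.054]
 [ 0.002 -1.    -0.018]
 [-0.055  0.018 -0.998]]
0.04805205038118953 5.999962662026519
above100 [ 3.950e-02  1.000e-04 -1.014e-01] above15 [-0.0016 -0.0013 -0.027 ]
32 [0.56   0.256  0.0342] [-0.0088 -0.0015 -0.0138]
24 [0.5662 0.2568 0.0295] [-0.0056 -0.0017 -0.0068]
15 [0.5723 0.2576 0.0233] [-0.0032 -0.0018  0.0017]
8 [0.5763 0.2581 0.0178] [-0.0023 -0.0019  0.0084]
5 [0.5778 0.2583 0.0154] [-0.0021 -0.002   0.0113]
up .12 [ 0.0558  0.     -0.0938]
```

Call:
{"method": "drive_tool", "body": {
  "plan": [
    {"slide": [-0.001, -0.001, 0.003], "twist": 0, "hand": 0.03},
    {"slide": [-0.0015, -0.002, 0.006], "twist": 0, "hand": 0.03},
    {"slide": [-0.002, -0.002, 0.0085], "twist": 0, "hand": 0.03},
    {"slide": [-0.002, -0.002, 0.011], "twist": 0, "hand": 0.03},
    {"slide": [-0.002, -0.002, 0.012], "twist": 0, "hand": 0.03},
    {"slide": [-0.002, -0.002, 0.012], "twist": 0, "hand": 0.03}
  ],
  "force": 4
}}

```text
clock: 31.15
tool_pos: [0.5774, 0.2581, 0.0143]
tool_rot: [-0.007, 0.967, 0.061, 0.249]
ft_force: [0.9, -0.2, -1.7]
grip_width: 0.0479
finger_force: 4.0
```

Call:
{"method": "drive_tool", "body": {
  "plan": [
    {"slide": [0, 0, 0], "twist": 0, "hand": 0.03},
    {"slide": [0, 0, 0], "twist": 0, "hand": 0.03},
    {"slide": [0, 0, 0], "twist": 0, "hand": 0.048},
    {"slide": [0, 0, 0], "twist": 0, "hand": 0.05},
    {"slide": [0, 0, 0], "twist": 0, "hand": 0.052},
    {"slide": [0, 0, 0], "twist": 0, "hand": 0.055},
    {"slide": [0, 0, 0], "twist": 0, "hand": 0.057},
    {"slide": [0, 0, 0], "twist": 0, "hand": 0.057}
  ],
  "force": 3
}}

```text
clock: 31.95
tool_pos: [0.5779, 0.2583, 0.015]
tool_rot: [-0.007, 0.966, 0.061, 0.249]
ft_force: [-0.4, 0.0, -0.2]
grip_width: 0.0566
finger_force: 0.0
```

```bash
python3 st.py
```

```text
31.95 [ 0.367  0.226  2.056 -0.35   0.393  2.104] [0.5779 0.2583 0.015 ] [-0.4  0.  -0.2]
[[ 0.8682  0.1222  0.481 ]
 [ 0.1151 -0.9924  0.0442]
 [ 0.4827  0.017  -0.8756]]
tray frame TCP [ 0.1048  0.5356 -0.0832]
tool in tray axes
 [[ 0.998  0.003 -0.055]
 [ 0.002 -1.    -0.018]
 [-0.055  0.018 -0.998]]
```

Call:
{"method": "drive_tool", "body": {
  "plan": [
    {"slide": [0.01, 0, -0.018], "twist": 0, "hand": 0.057},
    {"slide": [0.029, 0.001, -0.053], "twist": 0, "hand": 0.057},
    {"slide": [0.053, 0.002, -0.096], "twist": 0, "hand": 0.057},
    {"slide": [0.077, 0.003, -0.14], "twist": 0, "hand": 0.0},
    {"slide": [0.097, 0.003, -0.175], "twist": 0, "hand": 0.0},
    {"slide": [0.075, 0.045, -0.168], "twist": 0, "hand": 0.0},
    {"slide": [0.055, 0.09, -0.16], "twist": 0, "hand": 0.0},
    {"slide": [0.035, 0.135, -0.152], "twist": 0, "hand": 0.0},
    {"slide": [0.013, 0.18, -0.145], "twist": 0, "hand": 0.0},
    {"slide": [-0.01, 0.225, -0.137], "twist": 0, "hand": 0.0},
    {"slide": [-0.029, 0.247, -0.131], "twist": 0, "hand": 0.0},
    {"slide": [-0.029, 0.247, -0.131], "twist": 0, "hand": 0.0},
    {"slide": [-0.029, 0.247, -0.131], "twist": 0, "hand": 0.0}
  ],
  "force": 10
}}

```text
clock: 33.25
tool_pos: [0.5197, 0.0032, 0.1198]
tool_rot: [-0.007, 0.967, 0.06, 0.249]
ft_force: [0.9, 0.8, -0.3]
grip_width: 0.0006
finger_force: 0.0
```

```bash
python3 - <<'E'
from st import *
for z in(.09,.0766,.07,.0646,.0615): print(z,to(np.array([.520,.004,z])))
im,P=cloud('top'); im1,P1=cloud('side')
for C in(P,P1):
    q=C.reshape(-1,3); q=q[~np.isnan(q[:,0])]
    for y in (.335,.258):
        b=q[(abs(q[:,0]-.574)<.04)&(abs(q[:,1]-y)<.018)]; print(y,len(b),np.percentile(b[:,2],[5,50,95]).round(3))
print(spotter.place_of('plunger_top','side')[:1],spotter.place_of('plunger_top','top')[:1])
cv2.imwrite('pics/s6.png',np.hstack([cv2.resize(im1[220:420,180:380],None,fx=2,fy=2),cv2.resize(im[160:360,150:350],None,fx=2,fy=2)]))
E
```

```text
33.25 [-0.256 -0.31   2.326  0.268  0.664  1.018] [0.5197 0.0032 0.1198] [ 0.9  0.8 -0.3]
[[ 0.8686  0.1197  0.4809]
 [ 0.1129 -0.9927  0.0432]
 [ 0.4825  0.0168 -0.8757]]
tray frame TCP [0.0836 0.2902 0.0537]
tool in tray axes
 [[ 0.998  0.001 -0.055]
 [ 0.    -1.    -0.019]
 [-0.055  0.019 -0.998]]
0.09 [-0.0141 -0.0013  0.0263]
0.0766 [-0.0205 -0.0015  0.038 ]
0.07 [-0.0237 -0.0016  0.0438]
0.0646 [-0.0263 -0.0017  0.0485]
0.0615 [-0.0278 -0.0017  0.0513]
0.335 292 [0.028 0.037 0.043]
0.258 288 [0.03  0.037 0.043]
0.335 288 [0.031 0.036 0.042]
0.258 277 [0.03  0.036 0.042]
[] []
```

View pics/s6.png

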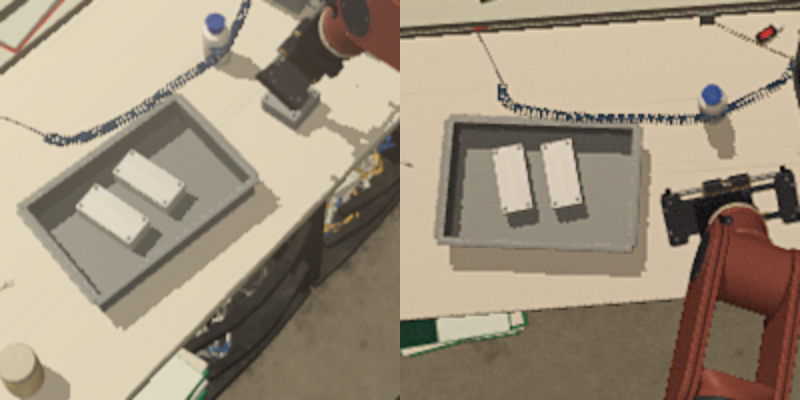

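Both boxes lie flat side by side with lids up (right panel at (513,178) and (561,174), lids at z ≈ 0.036). The closed fingers are above the plunger. Pressing next.

Call:
{"method": "drive_tool", "body": {
  "plan": [
    {"slide": [-0.014, -0.001, 0.026], "twist": 0, "hand": 0.0},
    {"slide": [-0.02, -0.001, 0.037], "twist": 0, "hand": 0.0},
    {"slide": [-0.024, -0.002, 0.044], "twist": 0, "hand": 0.0},
    {"slide": [-0.0263, -0.002, 0.0485], "twist": 0, "hand": 0.0},
    {"slide": [-0.0273, -0.002, 0.0505], "twist": 0, "hand": 0.0},
    {"slide": [-0.0273, -0.002, 0.0505], "twist": 0, "hand": 0.0}
  ]
}}

```text
clock: 34.05
tool_pos: [0.521, 0.0059, 0.0641]
tool_rot: [-0.007, 0.966, 0.062, 0.25]
ft_force: [-15.1, 0.6, 18.3]
grip_width: 0.0005
finger_force: 9.6
```

Call:
{"method": "drive_tool", "body": {
  "plan": [
    {"slide": [-0.0005, 0, 0.001], "twist": 0, "hand": 0.0},
    {"slide": [-0.0005, 0, 0.001], "twist": 0, "hand": 0.0},
    {"slide": [-0.0005, 0, 0.001], "twist": 0, "hand": 0.0}
  ]
}}

```text
clock: 34.35
tool_pos: [0.5212, 0.0059, 0.0638]
tool_rot: [-0.007, 0.966, 0.063, 0.25]
ft_force: [-21.7, 1.1, 28.7]
grip_width: 0.0004
finger_force: 13.9
```

Call:
{"method": "drive_tool", "body": {
  "plan": [
    {"slide": [0.006, 0, -0.01], "twist": 0, "hand": 0.0},
    {"slide": [0.02, 0, -0.035], "twist": 0, "hand": 0.0},
    {"slide": [0.04, 0.0, -0.075], "twist": 0, "hand": 0.0},
    {"slide": [0.06, 0.0, -0.11], "twist": 0, "hand": 0.0},
    {"slide": [0.035, 0.0, -0.17], "twist": 0, "hand": 0.0},
    {"slide": [0.0, 0.0, -0.22], "twist": 0, "hand": 0.0},
    {"slide": [0.0, 0.0, -0.22], "twist": 0, "hand": 0.0},
    {"slide": [0.0, 0.0, -0.22], "twist": 0, "hand": 0.0}
  ]
}}

```text
clock: 35.15
tool_pos: [0.4145, -0.0052, 0.2583]
tool_rot: [-0.005, 0.966, 0.062, 0.253]
ft_force: [0.6, 1.0, 0.5]
grip_width: 0.0008
finger_force: 0.0
```

```bash
python3 - <<'E'
from st import *
im,P=cloud('top'); im1,P1=cloud('side')
for n in('side','top'): print([ (a['point'],a['conf']) for a in spotter.place_of('plunger_top',n)[:1]])
cv2.imwrite('pics/s7.png',np.hstack([cv2.resize(im1[160:420,180:440],None,fx=1.5,fy=1.5),cv2.resize(im[160:420,120:380],None,fx=1.5,fy=1.5)]))
E
```

```text
35.15 [-0.4   -0.87   2.381  0.249  1.181  1.001] [ 0.4145 -0.0052  0.2583] [0.6 1.  0.5]
[[ 0.8645  0.1215  0.4878]
 [ 0.1164 -0.9924  0.0409]
 [ 0.489   0.0215 -0.872 ]]
tray frame TCP [0.0675 0.2954 0.227 ]
tool in tray axes
 [[ 0.999  0.005 -0.047]
 [ 0.004 -1.    -0.022]
 [-0.047  0.022 -0.999]]
[([0.5095, 0.0014, 0.0693], 0.49)]
[]
```

View pics/s7.png

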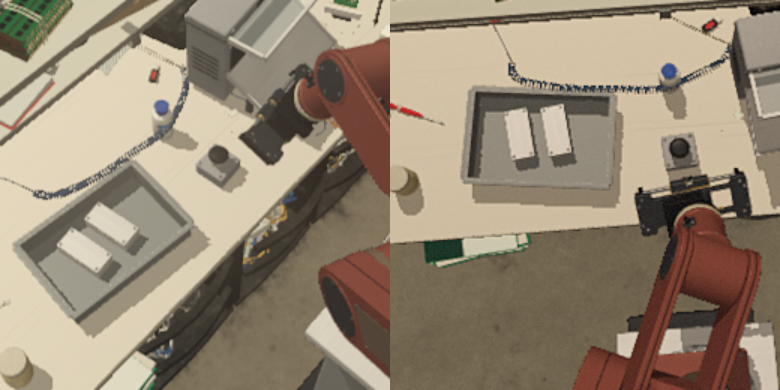

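```bash
python3 -c "
from station import env
print(env.close_job())"
```

```text
the job is handed in; nothing more can be done
None
```

Job handed in at about 35 s: both boxes lie flat, lids up, side by side in the tote. I then pressed the plunger to its stop and it came back up; the bottle, jar and charger cube were not touched.

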